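# Torque the safety valve of a pressure cooker with a click wrench

### The arm

A 6-joint arm with a two-finger parallel gripper is mounted at the origin on a cart in front of the work surface, level with it; the furniture and walls round the work are solid. World frame = base frame: x ahead of the robot, y to its left, z up, the work surface at z = 0. Lengths are in m, angles in rad, forces in N, time in s.
With the tool pointing down it reaches from about 0.35 to 0.875 m from the base axis. Payload 4.2 kg.
Tool frame: the origin (TCP) lies midway between the tips of the shut fingers; the grasp point (between the pads) lies 19 mm behind it; z points along the fingers, y is the line along which they close (so a half turn about z gives the same grasp; the last joint's range is limited). The gripper opens to 87 mm and grips with 3 to 60 N. Pads are 19 mm wide; open, the fingers measure 117 mm over their backs; the gripper's body (75 mm by 190 mm) begins 51 mm behind the grasp point.
Start: joints at [1.366, 0.385, 0.008, 0, -1.194, -0.259], TCP at [0.28, 0.559, 0.223] pointing down, gripper open.
Joint ranges: [-3.14, 3.14], [-1.21, 2.06], [-1.07, 1.41], [-3.16, 2.05], [-2.99, -0.16], [-3.1, 3.1]. Speed limits (rad/s): [2.79, 2.79, 3.14, 3.14, 3.14, 3.14].

### API

Orientations are given as a unit quaternion [w, x, y, z].
In Python, from rig import r, read_camera, workorder, find_in, cut_out, spot_point gives the robot as it stands. The module is installed in compiled form; this text tells all that it offers.
- The arm moves only by the tool apply_moves, never from a script. Its argument "targets" is a list of rows, each a list of 3 entries, a list of its own where there are three numbers: the shift along the tool's x, y, z in m, then the turn, a rotation vector about the tool's x, y, z in degrees, then the closure, from 0 (fully open) to 1 (shut). A call has 1 to 12 rows; each row is the pose to reach, as a shift and turn from the pose commanded when the call began, along the tool's axes at that moment; what a row does not reach only later rows make up. A row lasts 1/12 s, in which the tool goes at most 41.7 mm and 7.16 degrees, less where a joint would pass 70% of its speed; a pose out of reach is approached as far as the arm can. A call with a gripper value outside its range is refused whole. The fingers move at their own pace and stop on an object; "newtons" is the grip in N (left out, the last holds). Time passes only in rows, so rows that repeat a pose let the fingers close. It gives the time, the measured TCP pose, the force, the opening and the grip force at its end, in the units of the state.
- r.read_state(): the state, without advancing time (a new reading comes with each control period).
- read_camera(name): name is "scene" or "top" or "wrist"; returns a dict with "pixels" (480x640x3 uint8, blue, green, red), "fx", "fy", "cx", "cy" (pixels), "D" ([k1, k2, p1, p2, k3] as OpenCV has them; the pictures are not rectified), "pose" (4x4, takes a point from camera to world coordinates). Camera axes: x right, y up, looking along -z (the intrinsics and any distortion apply to the point x, -y, -z); pixel columns grow to the right and rows downward; lengths in m; the calibration is good to about 2 mm. A picture is of the moment at which its call begins. There is no depth.
- workorder.close_job(): hands the job in; it is judged then, once.
Trained networks look in the newest picture that a camera, given by its name, has taken for a name from the list of things; names that differ only in an ending like _2 or _b are one class to them, and where a whole thing is asked for, a point or a joint stands for the part that bears it (a point fixed in the world has none). Each returns a list of dicts, best first, with "conf" (0 to 1); they miss things now and then, are a little off and sometimes report something else, mostly with a low value. They report only what shows in the picture. A call takes as long as a camera call.
- find_in(camera, target): "extent" ([left, top, right, bottom] in pixels, round what is visible of it).
- cut_out(camera, target): "mask" (480x640 bool, what is visible of it) and "extent" ([left, top, right, bottom] in pixels, round what is visible of it).
- spot_point(camera, target): "pixel" ([column, row] in pixels: a listed point, or the origin of a listed thing).
The state is a dict: "time": time; "q": joint angles; "dq": joint speeds; "joint_torque": joint torques, N m; "position": TCP position; "ee_rot": TCP orientation; "force": force on the tool from outside, world axes, zero at the start; "wrist_torque": the same for the moment, N m; "opening": finger opening in m; "grasp_force": force on a finger pad.
Only numpy, scipy, OpenCV 4.12 (cv2) and the standard library are available. Lean on these libraries where they do the work, as an engineer would, in place of code of your own. Each camera call takes 0.05 s, during which the arm holds its last target. There are 200 camera calls.

### The job

The safety valve in the pressure cooker's lid has a new seal and is only hand-tight. Take the click wrench out of its tray, seat its socket fully on the valve's hexagon and tighten clockwise until the wrench breaks over with a click; stop at once, because pulling on until the wrench comes up hard against its stop crushes the seal. Then lift the wrench off and lay it back in its tray as it lay before, and leave the things around undisturbed.

Things in the scene. Friction and masses are not known exactly. Their poses are not given: they have to be found in the camera images.
- cooker: Steel pressure cooker, 189 mm across, lid on, fixed to the worktop. Two short black side handles, toward its own +x and -x, reach 135 mm from its middle and up to 91 mm high. Origin: centre of the underside. The lid rises to 109 mm in the middle, where the brass valve stands.
- valve_hex (a point): Top centre of the valve's hexagon: brass, 30 mm across flats, 12.5 mm high, edges bevelled; a vent nose 15 mm wide stands 9 mm above it. z up, x to the middle of a flat (alike every 60 degrees). Tightens clockwise seen from above. Turns stiffly from the start, about 0.75 to 0.9 N m, growing slowly till the wrench clicks; has to turn 0.35 to 0.75 rad, never the same. Stays where it is left.
- wrench: Click wrench, 239 mm long, 0.37 kg, no ratchet. Origin: centre of the socket's mouth; z up, handle along its own -x, axis 38 mm above the mouth: steel neck 17 mm thick to x = -88 mm, black grip 24 mm wide and high to -204 mm, red end cap to -215 mm. Round steel head 48 mm wide, 50 mm above the mouth. Balances near x = -92 mm.
- wrench_head (a point): Centre of the top of the wrench's head, over the socket, 50 mm above its mouth; axes as the wrench. How it clicks: turned clockwise, handle and socket move as one up to about 1 N m; then the handle swings on by itself while the socket stands still and the resistance falls at once, to 85 % after 0.02 rad, 70 % after 0.04 and 15 % at 0.1 rad, where a hard stop ends it. Eased off, it springs back.
- wrench_socket (a point): Centre of the socket's mouth; turns with the socket (dark steel, under the head): hexagonal hole 31.6 mm across flats, 27 mm deep, open below, 41 mm over flats outside. z up, x to the middle of a flat; at rest along the wrench's x. Fully seated this point is 12.5 mm below valve_hex.
- wrench_grip (a point): Point on the axis of the wrench's black grip, 125 mm from the socket's axis: the place to hold it. Axes as the wrench.
- tray: Blue tray, 262 x 80 mm, walls 14 mm high, fixed. Origin: centre of the underside. In it the wrench lies level, handle along the tray's -x: socket's mouth on the floor (6 mm up) at x = +100, y = 0 mm in a grey ring pocket 54 mm wide inside and 17 mm high; handle's end on a grey forked saddle 14 mm long at x = -88 mm, horns 48 mm high and leaning outward.
- salt_shaker: Glass salt shaker, 44 mm wide, 90 mm high, at the left behind the tray. Origin: centre of the underside.
- small_tin: Small green and white food tin, 57 mm wide, 72 mm high, at the front right. Origin: centre of the underside.

How it is judged:
By the outcome, as a careful person would: the job done as asked, in the order asked, and still so for the second after the job is handed in, with the robot touching nothing.
It also fails if it takes over 72 s, if anything falls off the work surface, if the arm or the gripper's body presses on something with over 40 N, if the wrist force passes 120 N, or if a joint passes its speed limit or range.

## Working session

There is one attempt and no reset: what is moved stays moved. The work goes in short steps, Python scripts to look and compute and a tool call to move; the robot and the scene stay as the last step left them, time stands still between calls to the robot, and variables do not carry over. Pictures are saved under pics/ and viewed, at most 10 in all, crops included, and the job is handed in when it is done.

Besides the shell and the picture viewer there is one more tool, called after "Emit:" by a JSON object that holds its "api" and its "payload". apply_moves: Moves the arm, as the interface text tells. Its arguments: {"type":"object","properties":{"targets":{"type":"array","items":{"type":"array"}},"newtons":{"type":"number"}},"required":["targets"]}

```bash
mkdir -p pics; cat > h.py <<'E'
import numpy as np, cv2
from scipy.spatial.transform import Rotation as R
from rig import r, read_camera, workorder, find_in, cut_out, spot_point
def ray(cam,px):
    K=np.array([[cam['fx'],0,cam['cx']],[0,cam['fy'],cam['cy']],[0,0,1.]])
    u=cv2.undistortPoints(np.array([[px]],float),K,np.array(cam['D'],float))[0,0]
    T=np.array(cam['pose']); d=T[:3,:3]@np.array([u[0],-u[1],-1]); return T[:3,3],d/np.linalg.norm(d)
def tri(rays):
    A=sum(np.eye(3)-np.outer(d,d) for o,d in rays); b=sum((np.eye(3)-np.outer(d,d))@o for o,d in rays)
    p=np.linalg.solve(A,b); return p,[np.linalg.norm((np.eye(3)-np.outer(d,d))@(p-o)) for o,d in rays]
def onz(rayy,z):
    o,d=rayy; return o+d*(z-o[2])/d[2]
def proj(cam,P):
    K=np.array([[cam['fx'],0,cam['cx']],[0,cam['fy'],cam['cy']],[0,0,1.]])
    T=np.array(cam['pose']); p=T[:3,:3].T@(np.array(P)-T[:3,3]); p=p*[1,-1,-1]
    return cv2.projectPoints(p.reshape(1,1,3),np.zeros(3),np.zeros(3),K,np.array(cam['D'],float))[0][0,0]
def tool():
    s=r.read_state(); return np.array(s['position']),R.from_quat(np.array(s['ee_rot'])[[1,2,3,0]])
E
python3 - <<'E'
from h import *
s=r.read_state(); print({k:np.round(v,3) for k,v in s.items()})
cams={c:read_camera(c) for c in("scene","top","wrist")}
for c in cams: cv2.imwrite(f'pics/{c}0.png',cams[c]['pixels']); print(c,np.round(cams[c]['pose'],3).tolist())
for t in ["valve_hex","wrench_head","wrench_grip","wrench_socket","cooker","tray","wrench","salt_shaker","small_tin"]:
    rs=[]
    for c in cams:
        L=spot_point(c,t)
        if L: print(t,c,np.round(L[0]['pixel'],1),round(L[0]['conf'],2)); 
        if L and L[0]['conf']>.4: rs.append(ray(cams[c],L[0]['pixel']))
    if len(rs)>1: print('  ',*[np.round(x,4) for x in tri(rs)])
E
```

```text
{'time': np.float64(0.0), 'q': array([ 1.366e+00,  3.860e-01,  7.000e-03, -1.000e-03, -1.194e+00,
       -2.590e-01]), 'dq': array([-0.002, -0.   ,  0.002,  0.001, -0.001,  0.   ]), 'joint_torque': array([-0.0000e+00, -3.9067e+01,  1.8740e+01,  4.2200e+00,  1.1000e-02,
       -0.0000e+00]), 'position': array([0.279, 0.558, 0.221]), 'ee_rot': array([ 0.001,  0.973, -0.23 , -0.   ]), 'force': array([-0.073,  0.733, -0.329]), 'wrist_torque': array([-0.047,  0.001,  0.019]), 'grasp_force': np.float64(0.0), 'opening': np.float64(0.087)}
scene [[-0.787, 0.352, -0.506, 0.136], [-0.616, -0.436, 0.655, 0.513], [0.009, 0.828, 0.56, 0.565], [0.0, 0.0, 0.0, 1.0]]
top [[-0.015, 0.997, -0.07, 0.501], [-1.0, -0.016, -0.021, -0.043], [-0.022, 0.069, 0.997, 0.962], [0.0, 0.0, 0.0, 1.0]]
wrist [[-0.446, 0.865, 0.231, 0.341], [-0.895, -0.432, -0.113, 0.527], [0.002, -0.257, 0.966, 0.385], [0.0, 0.0, 0.0, 1.0]]
valve_hex scene [307.6 186.4] 0.77
valve_hex top [362.6 190.4] 0.84
   [ 0.6552 -0.1092  0.1221] [0.0008 0.0008]
wrench_head scene [254.9 291.1] 0.63
wrench_head top [257.  231.1] 0.59
   [0.5923 0.0929 0.0487] [0.0012 0.0012]
wrench_grip scene [326.  330.3] 0.9
wrench_grip top [264.6 296.6] 0.69
   [0.4643 0.0807 0.0353] [0.0013 0.0013]
wrench_socket scene [312.9 339.8] 0.59
cooker scene [309.3 240.2] 0.81
cooker top [359.8 197.2] 0.67
   [ 0.6605 -0.1144  0.0027] [0.0021 0.0021]
tray scene [312.8 342.7] 0.97
tray top [267.5 280.7] 0.9
   [ 0.4931  0.079  -0.0091] [0.001 0.001]
wrench scene [260.3 312. ] 0.82
wrench top [262.6 236.3] 0.64
   [0.5867 0.0887 0.006 ] [0.0026 0.0026]
salt_shaker scene [200.9 297.2] 0.77
salt_shaker top [250.2 182.8] 0.59
   [ 0.6998  0.1153 -0.0068] [0.0017 0.0017]
small_tin scene [442.6 272.3] 0.68
small_tin top [394.7 319. ] 0.86
   [ 0.4125 -0.1782  0.0076] [0.0013 0.0013]
```

View pics/top0.png

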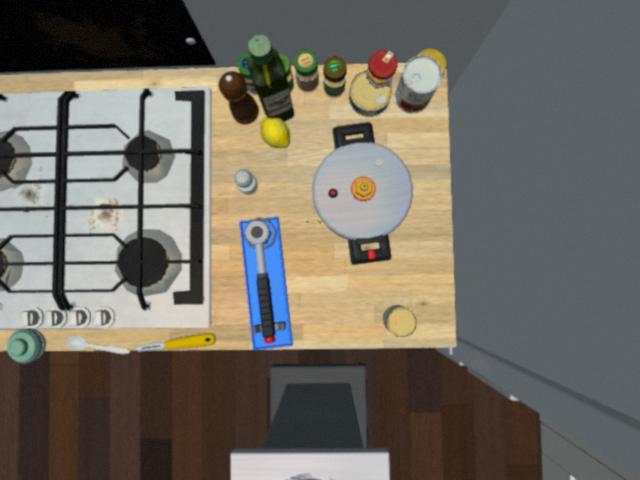

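View pics/scene0.png

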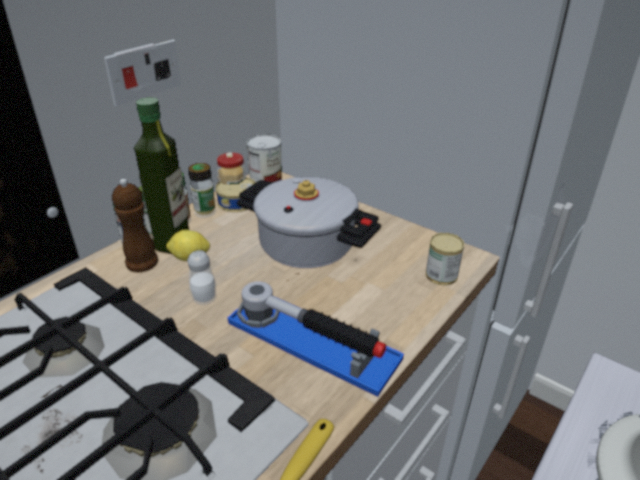

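The top view shows the wrench lying with its head at about (258,232) and its red cap at (269,338). The valve is at (363,188) and the shaker at (245,181). The scene view agrees. I'll fly over the valve for a close look first.

```bash
cat >> h.py <<'E'
def go(pos,yaw):
    "shift (m) and turn (deg) in tool axes to world pos, tool down, tool x at yaw deg"
    p,Q=tool(); y=np.radians(yaw); c,s=np.cos(y),np.sin(y)
    T=R.from_matrix(np.array([[c,s,0],[s,-c,0],[0,0,-1]]))
    sh=Q.inv().apply(np.array(pos)-p); tu=(Q.inv()*T).as_rotvec(degrees=True)
    print('shift',np.round(sh,4),'turn',np.round(tu,2))
def st():
    s=r.read_state(); p,Q=tool(); x=Q.apply([1,0,0]); z=Q.apply([0,0,1])
    print('t',round(float(s['time']),2),'p',np.round(p,4),'yaw',round(float(np.degrees(np.arctan2(x[1],x[0]))),2),'zax',np.round(z,4),'F',np.round(s['force'],1),'M',np.round(s['wrist_torque'],2),'op',round(float(s['opening']),4),'g',round(float(s['grasp_force']),1),'q',np.round(s['q'],2))
E
python3 -c "
from h import *
go([.635,-.105,.27],5.4)"
```

```text
shift [ 0.6149  0.4348 -0.0474] turn [  0.    -0.   -31.97]
```

Emit:
{"api": "apply_moves", "payload": {"targets": [[[0.61, 0.43, -0.047], [0, 0, -32], 0], [[0.61, 0.43, -0.047], [0, 0, -32], 0], [[0.61, 0.43, -0.047], [0, 0, -32], 0], [[0.61, 0.43, -0.047], [0, 0, -32], 0], [[0.61, 0.43, -0.047], [0, 0, -32], 0], [[0.61, 0.43, -0.047], [0, 0, -32], 0], [[0.61, 0.43, -0.047], [0, 0, -32], 0], [[0.61, 0.43, -0.047], [0, 0, -32], 0], [[0.61, 0.43, -0.047], [0, 0, -32], 0], [[0.61, 0.43, -0.047], [0, 0, -32], 0], [[0.61, 0.43, -0.047], [0, 0, -32], 0], [[0.61, 0.43, -0.047], [0, 0, -32], 0]]}}

```text
time: 2.5
position: [0.5161, 0.1179, 0.2545]
ee_rot: [-0.0, 0.999, 0.047, 0.0]
force: [0.3, 0.4, -0.3]
opening: 0.0868
grasp_force: 0.0
```

```bash
python3 -c "
from h import *
st();go([.635,-.105,.27],5.4)"
```

```text
t 2.5 p [0.5161 0.1179 0.2545] yaw 5.44 zax [ 8.e-04  4.e-04 -1.e+00] F [ 0.3  0.4 -0.3] M [ 0.01 -0.11  0.06] op 0.0868 g 0.0 q [ 0.53  0.2  -0.17  0.   -1.2   1.13]
shift [ 0.0973  0.2331 -0.0155] turn [-0.02 -0.05  0.04]
```

Emit:
{"api": "apply_moves", "payload": {"targets": [[[0.097, 0.233, -0.015], [0, 0, 0], 0], [[0.097, 0.233, -0.015], [0, 0, 0], 0], [[0.097, 0.233, -0.015], [0, 0, 0], 0], [[0.097, 0.233, -0.015], [0, 0, 0], 0], [[0.097, 0.233, -0.015], [0, 0, 0], 0], [[0.097, 0.233, -0.015], [0, 0, 0], 0], [[0.097, 0.233, -0.015], [0, 0, 0], 0], [[0.097, 0.233, -0.015], [0, 0, 0], 0], [[0.097, 0.233, -0.015], [0, 0, 0], 0]]}}

```text
time: 3.25
position: [0.6338, -0.103, 0.2684]
ee_rot: [-0.0, 0.999, 0.047, -0.0]
force: [-0.1, 1.2, -0.8]
opening: 0.0874
grasp_force: 0.0
```

```bash
python3 -c "
from h import *
st();c=read_camera('wrist');cv2.imwrite('pics/w1.png',c['pixels'])
L=spot_point('wrist','valve_hex');print(L)
rr=ray(c,L[0]['pixel']); print(onz(rr,.1215))
t=read_camera('top');L=spot_point('top','valve_hex');print(L)
np.save('w1.npy',c,allow_pickle=True)
"
```

```text
t 3.25 p [ 0.6338 -0.103   0.2684] yaw 5.38 zax [-1.e-03  3.e-04 -1.e+00] F [-0.1  1.2 -0.8] M [-0.03  0.03  0.  ] op 0.0874 g 0.0 q [ 0.09  0.39  0.13 -0.   -1.31  1.57]
[{'pixel': [330.8, 197.6], 'conf': 0.92}]
[ 0.65894628 -0.11181465  0.1215    ]
[{'pixel': [254.7, 231.0], 'conf': 0.46}, {'pixel': [364.2, 186.4], 'conf': 0.42}]
```

View pics/w1.png

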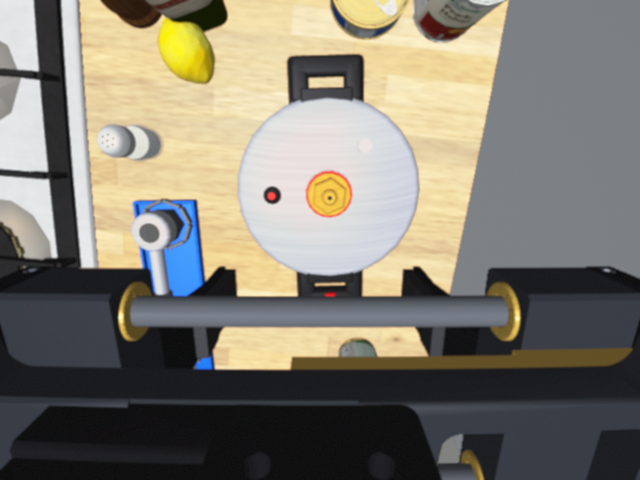

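The valve shows at (330,195) in the wrist picture, with the wrench head at (152,231). I'll take a second, closer view for the hexagon's angle and height.

Emit:
{"api": "apply_moves", "payload": {"targets": [[[-0.02, 0.01, 0.03], [0, 0, 0], 0], [[-0.035, 0.01, 0.075], [0, 0, 0], 0], [[-0.035, 0.01, 0.085], [0, 0, 0], 0], [[-0.035, 0.01, 0.085], [0, 0, 0], 0], [[-0.035, 0.01, 0.085], [0, 0, 0], 0]]}}

```text
time: 3.87
position: [0.6004, -0.1156, 0.1845]
ee_rot: [0.0, 0.999, 0.048, 0.0]
force: [0.7, -0.8, 0.4]
opening: 0.0871
grasp_force: 0.0
```

```bash
python3 -c "
from h import *
st();c=read_camera('wrist')
a=np.load('w1.npy',allow_pickle=True).item()
L=spot_point('wrist','valve_hex');print(L)
print(tri([ray(a,[330.8,197.6]),ray(c,L[0]['pixel'])]))
rr=ray(c,L[0]['pixel']); ctr=onz(rr,.1215);print(ctr)
# rectify to world plane z=.1215: 10px/mm, up=+x, left=+y
w=[]
n=560
for z in (.1215,):
  g=np.array([[proj(c,[ctr[0]+.028-i*.056/56,ctr[1]+.028-j*.056/56,z]) for j in range(57)] for i in range(57)],np.float32)
  m=cv2.resize(g,(n,n)); w=cv2.remap(c['pixels'],m[...,0].copy(),m[...,1].copy(),cv2.INTER_CUBIC)
cv2.imwrite('pics/hex.png',w); cv2.imwrite('pics/w2.png',c['pixels'])
np.save('w2.npy',c,allow_pickle=True)
"
```

```text
t 3.87 p [ 0.6004 -0.1156  0.1845] yaw 5.53 zax [ 1.e-04 -8.e-04 -1.e+00] F [ 0.7 -0.8  0.4] M [-0.02 -0.06  0.01] op 0.0871 g 0.0 q [ 0.07  0.39 -0.08  0.   -1.1   1.59]
[{'pixel': [316.9, 163.2], 'conf': 0.88}]
(array([ 0.66092937, -0.10973064,  0.13977808]), [np.float64(0.0013259852907898672), np.float64(0.0013259852907899045)])
[ 0.65954469 -0.10853456  0.1215    ]
```

View pics/hex.png

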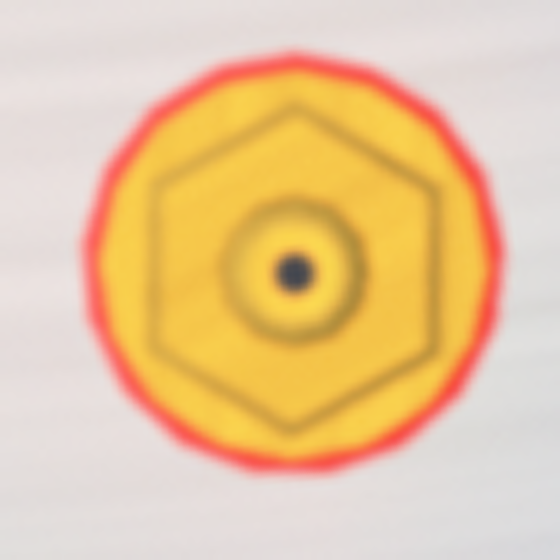

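The rectified crop shows the hexagon with corners at (295,105) and (293,433) and flats at columns 153 and 437. The centre is near (0.6606, -0.110), a corner points along +x, and the flats lie at -30.3° and 29.7°. I'll engage with the wrench at yaw -30°, turning away from the wall. The wrench is next.

```bash
python3 -c "
from h import *
go([.462,.082,.17],5.4)"
```

```text
shift [-0.1205 -0.2103  0.0156] turn [ 0.06 -0.26  0.12]
```

Emit:
{"api": "apply_moves", "payload": {"targets": [[[-0.12, -0.21, 0.0], [0, 0, 0], 0], [[-0.12, -0.21, 0.0], [0, 0, 0], 0], [[-0.12, -0.21, 0.0], [0, 0, 0], 0], [[-0.12, -0.21, 0.0], [0, 0, 0], 0], [[-0.12, -0.21, 0.015], [0, 0, 0], 0], [[-0.12, -0.21, 0.015], [0, 0, 0], 0], [[-0.12, -0.21, 0.015], [0, 0, 0], 0], [[-0.12, -0.21, 0.015], [0, 0, 0], 0]]}}

```text
time: 4.63
position: [0.4616, 0.0837, 0.171]
ee_rot: [-0.001, 0.999, 0.05, 0.002]
force: [1.0, -0.0, -0.6]
opening: 0.0871
grasp_force: 0.0
```

```bash
python3 -c "
from h import *
st();c=read_camera('wrist')
for t,z in (('wrench_head',.056),('wrench_grip',.044)):
  L=spot_point('wrist',t);print(L)
  if L: print(t,onz(ray(c,L[0]['pixel']),z))
cv2.imwrite('pics/w3.png',c['pixels']); np.save('w3.npy',c,allow_pickle=True)
"
```

```text
t 4.63 p [0.4616 0.0837 0.171 ] yaw 5.69 zax [ 0.0042  0.0018 -1.    ] F [ 1.  -0.  -0.6] M [-0.11 -0.1  -0.  ] op 0.0871 g 0.0 q [ 0.53  0.17 -0.44  0.   -0.96  1.14]
[{'pixel': [321.1, 69.0], 'conf': 0.77}]
wrench_head [0.59045586 0.09510571 0.056     ]
[{'pixel': [320.0, 227.4], 'conf': 0.77}]
wrench_grip [0.4626149  0.08289158 0.044     ]
```

View pics/w3.png

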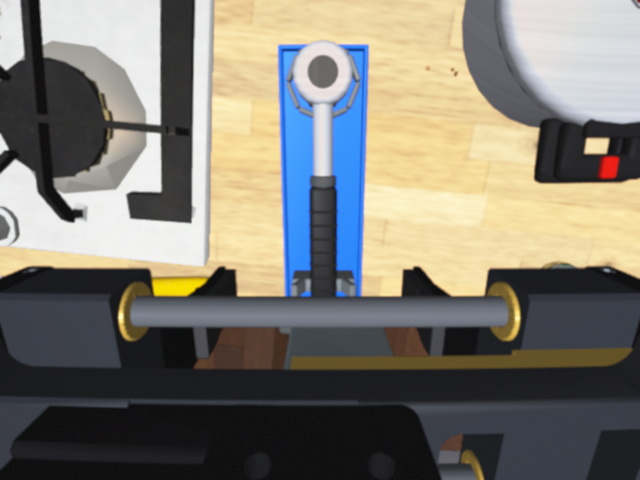

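The wrist picture shows the wrench straight in the hand axes, with the head at (322,70) and the neck and grip along column 322. Its yaw is about 5.5°. Descending to grasp.

```bash
python3 -c "
from h import *
st();go([.4655,.083,.026],5.45)"
```

```text
t 4.78 p [0.4624 0.0816 0.1702] yaw 5.4 zax [ 0.0029  0.0011 -1.    ] F [-0.1 -0.1  0.1] M [-0.06  0.02 -0.03] op 0.0869 g 0.0 q [ 0.52  0.17 -0.44  0.   -0.96  1.14]
shift [ 0.0028 -0.001   0.1442] turn [-0.05 -0.17 -0.05]
```

Emit:
{"api": "apply_moves", "payload": {"targets": [[[0.003, -0.001, 0.04], [0, 0, 0], 0], [[0.003, -0.001, 0.08], [0, 0, 0], 0], [[0.003, -0.001, 0.11], [0, 0, 0], 0], [[0.003, -0.001, 0.13], [0, 0, 0], 0], [[0.003, -0.001, 0.143], [0, 0, 0], 0], [[0.003, -0.001, 0.144], [0, 0, 0], 0.3], [[0.003, -0.001, 0.144], [0, 0, 0], 1], [[0.003, -0.001, 0.144], [0, 0, 0], 1], [[0.003, -0.001, 0.144], [0, 0, 0], 1], [[0.003, -0.001, 0.144], [0, 0, 0], 1], [[0.003, -0.001, 0.144], [0, 0, 0], 1], [[0.003, -0.001, 0.144], [0, 0, 0], 1]], "newtons": 50}}

```text
time: 5.78
position: [0.4641, 0.083, 0.0256]
ee_rot: [-0.0, 0.999, 0.047, 0.001]
force: [0.6, -0.1, 0.0]
opening: 0.0484
grasp_force: 0.0
```

```bash
python3 -c "
from h import *
st()"
```

```text
t 5.78 p [0.4641 0.083  0.0256] yaw 5.43 zax [ 1.3e-03  7.0e-04 -1.0e+00] F [ 0.6 -0.1  0. ] M [-0.03 -0.01 -0.01] op 0.0484 g 0.0 q [ 0.52  0.38 -0.61  0.   -0.58  1.14]
```

Emit:
{"api": "apply_moves", "payload": {"targets": [[[0, 0, 0], [0, 0, 0], 1], [[0, 0, 0], [0, 0, 0], 1], [[0, 0, 0], [0, 0, 0], 1], [[0, 0, 0], [0, 0, 0], 1], [[0, 0, 0], [0, 0, 0], 1], [[0, 0, 0], [0, 0, 0], 1], [[0, 0, 0], [0, 0, 0], 1], [[0, 0, 0], [0, 0, 0], 1]]}}

```text
time: 6.45
position: [0.4636, 0.0825, 0.025]
ee_rot: [0.0, 0.999, 0.047, -0.0]
force: [-0.4, -3.1, 2.3]
opening: 0.0238
grasp_force: 50.0
```

```bash
python3 -c "
from h import *
st()"
```

```text
t 6.45 p [0.4636 0.0825 0.025 ] yaw 5.43 zax [-5.e-04 -5.e-04 -1.e+00] F [-0.4 -3.1  2.3] M [-0.87  0.1   0.02] op 0.0238 g 50.0 q [ 0.52  0.38 -0.61  0.   -0.58  1.14]
```

Emit:
{"api": "apply_moves", "payload": {"targets": [[[0, 0, -0.01], [0, 0, 0], 1], [[0, 0, -0.03], [0, 0, 0], 1], [[0, 0, -0.06], [0, 0, 0], 1], [[0, 0, -0.1], [0, 0, 0], 1], [[0, 0, -0.14], [0, 0, 0], 1], [[0, 0, -0.16], [0, 0, 0], 1], [[0, 0, -0.16], [0, 0, 0], 1], [[0, 0, -0.16], [0, 0, 0], 1]]}}

```text
time: 7.12
position: [0.4631, 0.0831, 0.1846]
ee_rot: [-0.001, 0.999, 0.047, -0.0]
force: [0.1, 0.7, -4.6]
opening: 0.0234
grasp_force: 50.0
```

```bash
python3 -c "
from h import *
st();c=read_camera('wrist')
p,Q=tool()
L=spot_point('wrist','wrench_head');print(L)
# head in tool frame, head top 31 mm behind TCP
o,d=ray(c,L[0]['pixel']); o=Q.inv().apply(o-p); d=Q.inv().apply(d); print(o, o+d*(-.031-o[2])/d[2])
cv2.imwrite('pics/w4.png',c['pixels']); np.save('w4.npy',c,allow_pickle=True)
go([.6606-.125*np.cos(np.radians(30.3)),-.11+.125*np.sin(np.radians(30.3)),.185],-30.3)
"
```

```text
t 7.12 p [0.4631 0.0831 0.1846] yaw 5.39 zax [-2.0e-04  1.8e-03 -1.0e+00] F [ 0.1  0.7 -4.6] M [-0.15  0.23 -0.01] op 0.0234 g 50.0 q [ 0.52  0.16 -0.41 -0.   -1.    1.14]
[]Traceback (most recent call last):
  File "<string>", line 7, in <module>
    o,d=ray(c,L[0]['pixel']); o=Q.inv().apply(o-p); d=Q.inv().apply(d); print(o, o+d*(-.031-o[2])/d[2])
              ~^^^
IndexError: list index out of range
```

```bash
python3 - <<'E'
from h import *
ims={'w1':np.load('w1.npy',allow_pickle=True).item(),'w2':np.load('w2.npy',allow_pickle=True).item()}
ims['top']=read_camera('top'); ims['scene']=read_camera('scene')
old={'top':cv2.imread('pics/top0.png'),'scene':cv2.imread('pics/scene0.png')}
R_=[]
for k,c in ims.items():
    im=old.get(k,c['pixels']); hsv=cv2.cvtColor(im,cv2.COLOR_BGR2HSV)
    u=proj(c,[.658,-.11,.115]); m=((hsv[...,1]>90)&((hsv[...,0]<32)|(hsv[...,0]>170))).astype(np.uint8)
    yy,xx=np.mgrid[:480,:640]; rad={'w1':28,'w2':45,'top':16,'scene':20}[k]
    m[(xx-u[0])**2+(yy-u[1])**2>rad**2]=0
    n,lab,stt,cen=cv2.connectedComponentsWithStats(m); i=1+np.argmax(stt[1:,4])
    cn=max(cv2.findContours((lab==i).astype(np.uint8),0,1)[0],key=len)
    e=cv2.fitEllipse(cn); h=cv2.HoughLines
    print(k,np.round(u,1),np.round(e[0],2),np.round(e[1],1),stt[i,4],'z.111:',np.round(onz(ray(c,e[0]),.111),4))
    if k!='scene': R_.append(ray(c,e[0]))
print(tri(R_))
for t in ('wrench_head','wrench_grip'):
    q=[]
    for k in('top','scene'):
        L=spot_point(k,t)
        if L: print(t,k,L[0]); q.append(ray(ims[k],L[0]['pixel']))
    if len(q)>1: print(tri(q))
st()
cv2.imwrite('pics/t5.png',np.vstack([cv2.resize(ims['top']['pixels'][130:350,200:420],None,fx=1.8,fy=1.8)]))
E
```

```text
w1 [328.6 197.4] [328.56 193.61] [45.3 45.5] 1678 z.111: [ 0.6611 -0.1098  0.111 ]
w2 [318.9 165.3] [319.27 160.28] [63.1 64.7] 3284 z.111: [ 0.6612 -0.11    0.111 ]
top [362.4 189.2] [362.96 188.25] [23.7 24. ] 481 z.111: [ 0.6605 -0.1113  0.111 ]
scene [307.1 189.3] [305.76 191.04] [17.8 21.6] 313 z.111: [ 0.6606 -0.1092  0.111 ]
(array([ 0.66094282, -0.11041847,  0.10971698]), [np.float64(0.0005919583007121767), np.float64(0.0005069076965022036), np.float64(0.0010590908460253279)])
wrench_head top {'pixel': [239.6, 223.0], 'conf': 0.63}
wrench_head scene {'pixel': [442.6, 274.4], 'conf': 0.65}
(array([0.45869489, 0.06151017, 0.19241312]), [np.float64(0.1360180050355383), np.float64(0.13601800503553815)])
wrench_grip scene {'pixel': [328.3, 238.4], 'conf': 0.9}
t 7.52 p [0.4634 0.0826 0.1839] yaw 5.42 zax [-0.0021 -0.0011 -1.    ] F [ 0.4  0.8 -4.7] M [-0.02  0.12  0.01] op 0.0235 g 50.0 q [ 0.52  0.16 -0.41 -0.   -1.    1.14]
```

```bash
python3 - <<'E'
from h import *
w3=np.load('w3.npy',allow_pickle=True).item(); t=read_camera('top'); s=read_camera('scene')
def circ(im,u,rmin,rmax,f):
    x,y=int(u[0]),int(u[1]); h=int(rmax*1.8); y0=max(0,y-h);x0=x-h
    g=cv2.cvtColor(cv2.resize(im[y0:y+h,x0:x+h],None,fx=f,fy=f,interpolation=cv2.INTER_CUBIC),cv2.COLOR_BGR2GRAY)
    c=cv2.HoughCircles(g,cv2.HOUGH_GRADIENT_ALT,1.5,5,param1=150,param2=.6,minRadius=int(rmin*f),maxRadius=int(rmax*f))
    return [] if c is None else [( (q[0]+.5)/f-.5+x0,(q[1]+.5)/f-.5+y0,q[2]/f) for q in c.reshape(-1,c.shape[-1])[:4]]
for n,c,im,u,a,b,z in (('w3',w3,w3['pixels'],(322,70),22,36,.056),('top0',t,cv2.imread('pics/top0.png'),(258,232),8,16,.056),('topnow',t,t['pixels'],(240,223),8,20,.215)):
    for q in circ(im,u,a,b,4): print(n,np.round(q,2),np.round(onz(ray(c,q[:2]),z),4))
im=np.hstack([cv2.resize(t['pixels'][190:270,200:280],(400,400)),cv2.resize(s['pixels'][180:300,220:340],(400,400))])
cv2.imwrite('pics/n5.png',im); st()
E
```

```text
top0 [255.5  232.5   11.24] [0.5879 0.094  0.056 ]
top0 [271.25 254.62   9.56] [0.5445 0.0637 0.056 ]
topnow [242.25 222.62  13.31] [0.589  0.0912 0.215 ]
topnow [257.25 233.88  16.55] [0.5705 0.0672 0.215 ]
t 7.62 p [0.4636 0.0827 0.1844] yaw 5.42 zax [-1.e-03 -5.e-04 -1.e+00] F [ 0.1  0.1 -4. ] M [-0.08  0.09  0.02] op 0.0238 g 50.0 q [ 0.52  0.16 -0.41 -0.   -1.    1.14]
```

View pics/n5.png

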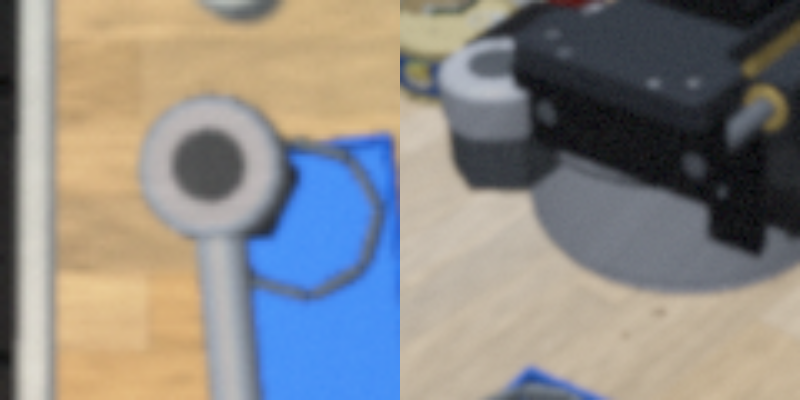

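The left crop shows the head's ring centred at top pixel (242,223), and the scene crop shows the wrench hanging level. The socket sits about 125.5 mm ahead of the TCP. Moving above the valve.

```bash
python3 -c "
from h import *
go([.553,-.0462,.175],-30.3)"
```

```text
shift [0.0768 0.1368 0.0094] turn [ 0.04  0.05 35.72]
```

Emit:
{"api": "apply_moves", "payload": {"targets": [[[0.0128, 0.0228, 0], [0, 0, 6], 1], [[0.0256, 0.0456, 0], [0, 0, 12], 1], [[0.0384, 0.0684, 0], [0, 0, 18], 1], [[0.0512, 0.0912, 0], [0, 0, 24], 1], [[0.064, 0.114, 0], [0, 0, 30], 1], [[0.073, 0.13, 0.005], [0, 0, 34], 1], [[0.0768, 0.1368, 0.0094], [0, 0, 35.7], 1], [[0.0768, 0.1368, 0.0094], [0, 0, 35.7], 1], [[0.0768, 0.1368, 0.0094], [0, 0, 35.7], 1], [[0.0768, 0.1368, 0.0094], [0, 0, 35.7], 1]]}}

```text
time: 8.45
position: [0.5527, -0.0456, 0.1755]
ee_rot: [0.0, 0.965, -0.26, -0.0]
force: [-0.1, 0.2, -4.2]
opening: 0.0237
grasp_force: 50.0
```

```bash
python3 - <<'E'
from h import *
st(); t=read_camera('top'); s=read_camera('scene'); p,Q=tool()
h=p+Q.apply([.1255,.001,-.031]); print('exp head',h)
pt=proj(t,h);ps=proj(s,h); print(pt,ps)
x,y=np.round(pt).astype(int); a=t['pixels'][y-30:y+30,x-30:x+30]
g=cv2.resize(a,(480,480),interpolation=cv2.INTER_CUBIC)
c=cv2.HoughCircles(cv2.cvtColor(g,6),cv2.HOUGH_GRADIENT_ALT,1.5,5,param1=150,param2=.5,minRadius=70,maxRadius=140)
if c is not None:
  for q in c.reshape(-1,c.shape[-1])[:3]: u=((q[0]+.5)/8-.5+x-30,(q[1]+.5)/8-.5+y-30); print(u,q[2]/8,onz(ray(t,u),h[2]))
u=np.array(pt)-[x-30,y-30]; cv2.drawMarker(g,tuple(int(v*8+3) for v in u),(0,255,0),0,20,1)
x,y=np.round(ps).astype(int); x0,y0=x-50,y-30; b=cv2.resize(s['pixels'][y0:y0+120,x0:x0+80],(320,480),interpolation=cv2.INTER_CUBIC)
for z in (-.031,.0195):
  for dd in(0,):
    v=proj(s,p+Q.apply([.1255,.001,z]))-[x0,y0]; cv2.drawMarker(b,tuple(int(k*4+2) for k in v),(0,255,0),0,14,1)
cv2.imwrite('pics/n6.png',np.hstack([g,b]))
E
```

```text
t 8.45 p [ 0.5527 -0.0456  0.1755] yaw -30.19 zax [-5.e-04  1.e-04 -1.e+00] F [-0.1  0.2 -4.2] M [0.05 0.12 0.01] op 0.0237 g 50.0 q [ 0.21  0.31 -0.24 -0.   -1.03  0.83]
exp head [ 0.66089199 -0.10930803  0.2069903 ]
[366.20591311 176.97869442] [305.04693414 140.75897725]
```

View pics/n6.png

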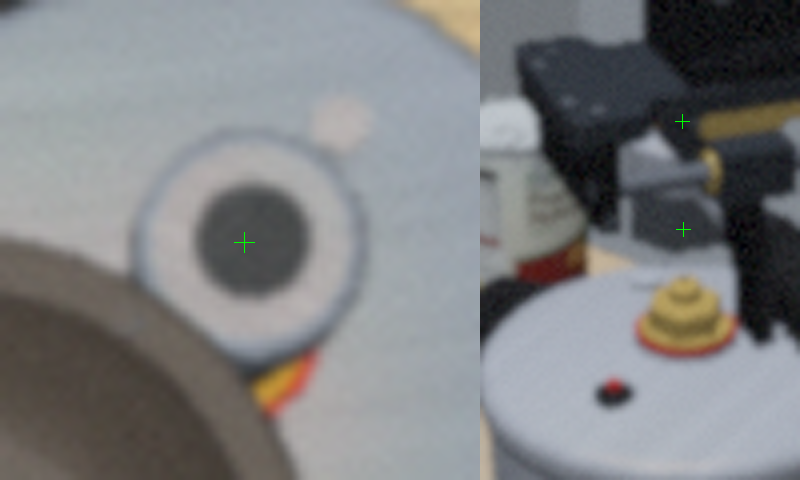

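In the top crop the head's centre is at (251,240), against (244,242) predicted. After the top camera's own bias that leaves about 1 mm, so I'll correct 1 mm and descend to just above the hexagon.

Emit:
{"api": "apply_moves", "payload": {"targets": [[[0, 0.001, 0.01], [0, 0, 0], 1], [[0, 0.001, 0.02], [0, 0, 0], 1], [[0, 0.001, 0.028], [0, 0, 0], 1], [[0, 0.001, 0.032], [0, 0, 0], 1], [[0, 0.001, 0.034], [0, 0, 0], 1], [[0, 0.001, 0.036], [0, 0, 0], 1], [[0, 0.001, 0.0375], [0, 0, 0], 1], [[0, 0.001, 0.0375], [0, 0, 0], 1]]}}

```text
time: 9.22
position: [0.5526, -0.047, 0.1378]
ee_rot: [0.0, 0.965, -0.261, -0.0]
force: [-0.1, 0.0, -3.6]
opening: 0.0234
grasp_force: 50.0
```

```bash
python3 -c "
from h import *
st()"
```

```text
t 9.22 p [ 0.5526 -0.047   0.1378] yaw -30.27 zax [-3.e-04  0.e+00 -1.e+00] F [-0.1  0.  -3.6] M [ 0.26  0.14 -0.01] op 0.0234 g 50.0 q [ 0.21  0.34 -0.29 -0.   -0.94  0.84]
```

Emit:
{"api": "apply_moves", "payload": {"targets": [[[0, 0, 0.002], [0, 0, 0], 1], [[0, 0, 0.004], [0, 0, 0], 1], [[0, 0, 0.006], [0, 0, 0], 1], [[0, 0, 0.007], [0, 0, 0], 1], [[0, 0, 0.008], [0, 0, 0], 1], [[0, 0, 0.008], [0, 0, 0], 1]]}}

```text
time: 9.72
position: [0.5526, -0.047, 0.13]
ee_rot: [0.0, 0.965, -0.261, -0.0]
force: [-1.5, 1.3, -2.3]
opening: 0.0234
grasp_force: 50.0
```

```bash
python3 -c "
from h import *
st()"
```

```text
t 9.72 p [ 0.5526 -0.047   0.13  ] yaw -30.27 zax [-1.e-04 -0.e+00 -1.e+00] F [-1.5  1.3 -2.3] M [0.49 0.49 0.06] op 0.0234 g 50.0 q [ 0.21  0.35 -0.3  -0.   -0.92  0.84]
```

Emit:
{"api": "apply_moves", "payload": {"targets": [[[0, 0, 0.0005], [0, 0, 0], 1], [[0, 0, 0.001], [0, 0, 0], 1], [[0, 0, 0.0015], [0, 0, 0], 1], [[0, 0, 0.002], [0, 0, 0], 1], [[0, 0, 0.002], [0, 0, 0], 1]]}}

```text
time: 10.13
position: [0.5523, -0.0468, 0.1285]
ee_rot: [0.0, 0.965, -0.261, -0.0]
force: [-4.2, 3.8, 1.8]
opening: 0.0233
grasp_force: 50.0
```

```bash
python3 -c "
from h import *
st()"
```

```text
t 10.13 p [ 0.5523 -0.0468  0.1285] yaw -30.26 zax [-4.e-04  1.e-04 -1.e+00] F [-4.2  3.8  1.8] M [0.83 1.13 0.  ] op 0.0233 g 50.0 q [ 0.21  0.35 -0.3  -0.   -0.92  0.84]
```

The socket dropped over the hexagon and bottomed with TCP z at 0.1285, exactly the seated height. I'll turn clockwise about the socket, first 17°, which is below the 0.35 rad minimum.

Emit:
{"api": "apply_moves", "payload": {"targets": [[[-0.0003, -0.0033, 0], [0, 0, 1.5], 1], [[-0.0001, -0.0065, 0], [0, 0, 3], 1], [[0.0001, -0.0098, 0], [0, 0, 4.5], 1], [[0.0004, -0.0131, 0], [0, 0, 6], 1], [[0.0008, -0.0163, 0], [0, 0, 7.5], 1], [[0.0012, -0.0196, 0], [0, 0, 9], 1], [[0.0018, -0.0228, 0], [0, 0, 10.5], 1], [[0.0024, -0.026, 0], [0, 0, 12], 1], [[0.0032, -0.0292, 0], [0, 0, 13.5], 1], [[0.004, -0.0324, 0], [0, 0, 15], 1], [[0.0052, -0.0365, 0], [0, 0, 17], 1], [[0.0052, -0.0365, 0], [0, 0, 17], 1]]}}

```text
time: 11.13
position: [0.5747, -0.0175, 0.1285]
ee_rot: [0.001, 0.916, -0.4, -0.001]
force: [-6.4, 3.2, 3.1]
opening: 0.0236
grasp_force: 50.1
```

```bash
cat >> h.py <<'E'
def tq(d=.125):
    s=r.read_state(); p,Q=tool(); f=Q.inv().apply(s['force']); m=Q.inv().apply(s['wrist_torque'])
    soc=p+Q.apply([d,0,0]); print('tool F',np.round(f,2),'M',np.round(m,2),'T=',round(float(d*f[1]-m[2]),3),'socket',np.round(soc,4))
E
python3 -c "
from h import *
st();tq()"
```

```text
t 11.13 p [ 0.5747 -0.0175  0.1285] yaw -47.19 zax [-2.3e-03 -6.0e-04 -1.0e+00] F [-6.4  3.2  3.1] M [0.82 1.63 0.48] op 0.0236 g 50.1 q [ 0.25  0.39 -0.25 -0.   -0.94  0.5 ]
tool F [-6.7   2.53 -3.13] M [-0.64 -1.71 -0.49] T= 0.802 socket [ 0.6597 -0.1092  0.1283]
```

Emit:
{"api": "apply_moves", "payload": {"targets": [[[-0.0004, -0.0022, 0], [0, 0, 1], 1], [[-0.0003, -0.0044, 0], [0, 0, 2], 1], [[-0.0003, -0.0044, 0], [0, 0, 2], 1]]}}

```text
time: 11.38
position: [0.5778, -0.0147, 0.1285]
ee_rot: [0.001, 0.909, -0.416, -0.001]
force: [-5.9, 2.7, 2.1]
opening: 0.0237
grasp_force: 50.1
```

```bash
python3 -c "
from h import *
st();tq()"
```

```text
t 11.38 p [ 0.5778 -0.0147  0.1285] yaw -49.15 zax [-1.9e-03 -9.0e-04 -1.0e+00] F [-5.9  2.7  2.1] M [0.62 1.44 0.51] op 0.0237 g 50.1 q [ 0.25  0.39 -0.24  0.   -0.94  0.46]
tool F [-5.9   2.75 -2.14] M [-0.69 -1.41 -0.51] T= 0.854 socket [ 0.6596 -0.1092  0.1284]
```

Emit:
{"api": "apply_moves", "payload": {"targets": [[[-0.0002, -0.0022, 0], [0, 0, 1], 1], [[-0.0001, -0.0044, 0], [0, 0, 2], 1], [[-0.0001, -0.0044, 0], [0, 0, 2], 1]]}}

```text
time: 11.63
position: [0.5812, -0.0118, 0.1285]
ee_rot: [0.001, 0.902, -0.432, -0.001]
force: [-6.3, 2.7, 3.6]
opening: 0.0237
grasp_force: 50.1
```

```bash
python3 -c "
from h import *
st();tq()"
```

```text
t 11.63 p [ 0.5812 -0.0118  0.1285] yaw -51.16 zax [-1.7e-03 -9.0e-04 -1.0e+00] F [-6.3  2.7  3.6] M [0.47 1.36 0.52] op 0.0237 g 50.1 q [ 0.26  0.4  -0.23  0.   -0.95  0.42]
tool F [-6.01  3.2  -3.61] M [-0.76 -1.22 -0.52] T= 0.923 socket [ 0.6596 -0.1091  0.1285]
```

Emit:
{"api": "apply_moves", "payload": {"targets": [[[0, -0.0022, 0], [0, 0, 1], 1], [[0.0001, -0.0044, 0], [0, 0, 2], 1], [[0.0001, -0.0044, 0], [0, 0, 2], 1]]}}

```text
time: 11.88
position: [0.5847, -0.0091, 0.1285]
ee_rot: [0.001, 0.894, -0.447, -0.001]
force: [-6.6, 2.0, 1.9]
opening: 0.0238
grasp_force: 50.1
```

```bash
python3 -c "
from h import *
st();tq()"
```

```text
t 11.88 p [ 0.5847 -0.0091  0.1285] yaw -53.16 zax [-1.7e-03 -9.0e-04 -1.0e+00] F [-6.6  2.   1.9] M [0.57 1.44 0.57] op 0.0238 g 50.1 q [ 0.26  0.4  -0.22  0.   -0.95  0.38]
tool F [-5.54  4.11 -1.94] M [-0.81 -1.32 -0.58] T= 1.09 socket [ 0.6597 -0.1091  0.1284]
```

Emit:
{"api": "apply_moves", "payload": {"targets": [[[0, -0.0022, 0], [0, 0, 1], 1], [[0, -0.0033, 0], [0, 0, 1.5], 1], [[0, -0.0033, 0], [0, 0, 1.5], 1]]}}

```text
time: 12.13
position: [0.5873, -0.0071, 0.1285]
ee_rot: [0.001, 0.888, -0.459, -0.001]
force: [-6.0, 3.4, 3.1]
opening: 0.0235
grasp_force: 50.1
```

```bash
python3 -c "
from h import *
st();tq()"
```

```text
t 12.13 p [ 0.5873 -0.0071  0.1285] yaw -54.64 zax [-1.7e-03 -8.0e-04 -1.0e+00] F [-6.   3.4  3.1] M [0.67 1.47 0.54] op 0.0235 g 50.1 q [ 0.26  0.4  -0.22  0.   -0.95  0.35]
tool F [-6.25  2.96 -3.14] M [-0.81 -1.4  -0.55] T= 0.915 socket [ 0.6596 -0.1091  0.1285]
```

```bash
cat >> h.py <<'E'
def av(n=4,d=.125):
    T=[];M=[]
    for i in range(n):
        s=r.read_state(); p,Q=tool(); f=Q.inv().apply(s['force']); m=Q.inv().apply(s['wrist_torque'])
        T.append(d*f[1]-m[2]); M.append(m[2])
        if i<n-1: read_camera('top')
    print('T mean',np.round(np.mean(T),3),'sd',np.round(np.std(T),3),'Mz',np.round(np.mean(M),3),'+-',np.round(np.std(M),3)); st()
E
python3 -c "
from h import *
av()"
```

```text
T mean 0.82 sd 0.073 Mz -0.521 +- 0.02
t 12.28 p [ 0.5873 -0.0072  0.1285] yaw -54.62 zax [-1.5e-03 -7.0e-04 -1.0e+00] F [-5.4  3.2  1.5] M [0.66 1.46 0.51] op 0.0235 g 50.1 q [ 0.26  0.4  -0.22  0.   -0.95  0.35]
```

Emit:
{"api": "apply_moves", "payload": {"targets": [[[0, -0.0022, 0], [0, 0, 1], 1], [[0, -0.0022, 0], [0, 0, 1], 1]]}}

```text
time: 12.45
position: [0.5892, -0.0058, 0.1285]
ee_rot: [0.001, 0.884, -0.467, -0.001]
force: [-6.2, 3.6, 2.4]
opening: 0.023
grasp_force: 50.1
```

```bash
python3 -c "
from h import *
av(5)"
```

```text
T mean 0.83 sd 0.102 Mz -0.512 +- 0.018
t 12.65 p [ 0.5891 -0.0059  0.1286] yaw -55.63 zax [-1.3e-03 -6.0e-04 -1.0e+00] F [-5.7  3.   1.7] M [0.68 1.41 0.5 ] op 0.0236 g 50.1 q [ 0.26  0.41 -0.21  0.   -0.95  0.33]
```

Emit:
{"api": "apply_moves", "payload": {"targets": [[[0, -0.0022, 0], [0, 0, 1], 1], [[0.0001, -0.0044, 0], [0, 0, 2], 1], [[0.0001, -0.0044, 0], [0, 0, 2], 1]]}}

```text
time: 12.9
position: [0.5929, -0.0033, 0.1285]
ee_rot: [0.001, 0.876, -0.482, -0.001]
force: [-5.1, 3.7, 2.0]
opening: 0.0236
grasp_force: 50.1
```

```bash
python3 -c "
from h import *
av(4)"
```

```text
T mean 0.847 sd 0.077 Mz -0.487 +- 0.032
t 13.05 p [ 0.5929 -0.0034  0.1286] yaw -57.63 zax [-1.3e-03 -6.0e-04 -1.0e+00] F [-5.9  2.9  1.3] M [0.78 1.43 0.52] op 0.0232 g 50.1 q [ 0.27  0.41 -0.2   0.   -0.96  0.3 ]
```

Emit:
{"api": "apply_moves", "payload": {"targets": [[[0, -0.0022, 0], [0, 0, 1], 1], [[0.0001, -0.0044, 0], [0, 0, 2], 1], [[0.0001, -0.0044, 0], [0, 0, 2], 1]]}}

```text
time: 13.3
position: [0.5966, -0.001, 0.1285]
ee_rot: [0.001, 0.868, -0.497, -0.001]
force: [-4.6, 3.0, 2.2]
opening: 0.0233
grasp_force: 50.1
```

```bash
python3 -c "
from h import *
av(4)"
```

```text
T mean 0.829 sd 0.069 Mz -0.489 +- 0.031
t 13.45 p [ 0.5966 -0.001   0.1286] yaw -59.62 zax [-1.3e-03 -5.0e-04 -1.0e+00] F [-5.6  3.3  2.1] M [0.78 1.45 0.5 ] op 0.0232 g 50.1 q [ 0.27  0.42 -0.19  0.   -0.96  0.26]
```

Emit:
{"api": "apply_moves", "payload": {"targets": [[[0, -0.0022, 0], [0, 0, 1], 1], [[0.0001, -0.0044, 0], [0, 0, 2], 1], [[0.0001, -0.0044, 0], [0, 0, 2], 1]]}}

```text
time: 13.7
position: [0.6005, 0.0012, 0.1285]
ee_rot: [0.001, 0.859, -0.512, -0.001]
force: [-6.4, 4.2, 1.8]
opening: 0.0232
grasp_force: 50.1
```

```bash
python3 -c "
from h import *
av(4)"
```

```text
T mean 0.89 sd 0.072 Mz -0.482 +- 0.031
t 13.85 p [0.6004 0.0012 0.1285] yaw -61.63 zax [-1.4e-03 -4.0e-04 -1.0e+00] F [-5.1  4.2  2.1] M [0.84 1.49 0.46] op 0.0237 g 50.1 q [ 0.27  0.42 -0.18  0.   -0.97  0.22]
```

Emit:
{"api": "apply_moves", "payload": {"targets": [[[0, -0.0022, 0], [0, 0, 1], 1], [[0.0001, -0.0044, 0], [0, 0, 2], 1], [[0.0001, -0.0044, 0], [0, 0, 2], 1]]}}

```text
time: 14.1
position: [0.6044, 0.0033, 0.1285]
ee_rot: [0.001, 0.85, -0.527, -0.001]
force: [-5.1, 4.3, 2.6]
opening: 0.0238
grasp_force: 50.1
```

```bash
python3 -c "
from h import *
av(4)"
```

```text
T mean 0.869 sd 0.071 Mz -0.476 +- 0.018
t 14.25 p [0.6044 0.0032 0.1286] yaw -63.63 zax [-1.3e-03 -3.0e-04 -1.0e+00] F [-5.6  4.9  2.3] M [0.85 1.52 0.44] op 0.0237 g 50.1 q [ 0.27  0.43 -0.17 -0.   -0.97  0.19]
```

Emit:
{"api": "apply_moves", "payload": {"targets": [[[0, -0.0022, 0], [0, 0, 1], 1], [[0.0001, -0.0044, 0], [0, 0, 2], 1], [[0.0001, -0.0044, 0], [0, 0, 2], 1]]}}

```text
time: 14.5
position: [0.6084, 0.0052, 0.1285]
ee_rot: [0.001, 0.84, -0.542, -0.001]
force: [-5.6, 4.6, 2.6]
opening: 0.0236
grasp_force: 50.1
```

```bash
python3 -c "
from h import *
av(4)"
```

```text
T mean 0.916 sd 0.041 Mz -0.502 +- 0.018
t 14.65 p [0.6084 0.0051 0.1286] yaw -65.63 zax [-1.3e-03 -3.0e-04 -1.0e+00] F [-5.6  3.7  1.5] M [1.01 1.55 0.53] op 0.0236 g 50.1 q [ 0.27  0.44 -0.16 -0.   -0.97  0.15]
```

Emit:
{"api": "apply_moves", "payload": {"targets": [[[0, -0.0022, 0], [0, 0, 1], 1], [[0.0001, -0.0044, 0], [0, 0, 2], 1], [[0.0001, -0.0044, 0], [0, 0, 2], 1]]}}

```text
time: 14.9
position: [0.6125, 0.0069, 0.1285]
ee_rot: [0.001, 0.831, -0.557, -0.001]
force: [-6.4, 4.4, 2.3]
opening: 0.0236
grasp_force: 50.1
```

```bash
python3 -c "
from h import *
av(4)"
```

```text
T mean 0.881 sd 0.105 Mz -0.452 +- 0.013
t 15.05 p [0.6124 0.0069 0.1286] yaw -67.63 zax [-1.3e-03 -2.0e-04 -1.0e+00] F [-6.3  4.7  2.9] M [1.01 1.44 0.44] op 0.0233 g 50.1 q [ 0.28  0.44 -0.15 -0.   -0.98  0.12]
```

Emit:
{"api": "apply_moves", "payload": {"targets": [[[0, -0.0022, 0], [0, 0, 1], 1], [[0, -0.0033, 0], [0, 0, 1.5], 1], [[0, -0.0033, 0], [0, 0, 1.5], 1]]}}

```text
time: 15.3
position: [0.6155, 0.0082, 0.1285]
ee_rot: [0.001, 0.823, -0.567, -0.001]
force: [-5.4, 4.8, 2.8]
opening: 0.0236
grasp_force: 50.1
```

```bash
python3 -c "
from h import *
av(6)"
```

```text
T mean 0.98 sd 0.059 Mz -0.505 +- 0.024
t 15.55 p [0.6155 0.0082 0.1286] yaw -69.12 zax [-1.2e-03 -2.0e-04 -1.0e+00] F [-5.5  3.8  2.9] M [0.95 1.45 0.53] op 0.0237 g 50.1 q [ 0.28  0.45 -0.14 -0.   -0.98  0.09]
```

Torque is now 0.98, near the click. I'll use smaller steps.

Emit:
{"api": "apply_moves", "payload": {"targets": [[[0, -0.0022, 0], [0, 0, 1], 1], [[0, -0.0033, 0], [0, 0, 1.5], 1], [[0, -0.0033, 0], [0, 0, 1.5], 1]]}}

```text
time: 15.8
position: [0.6186, 0.0093, 0.1285]
ee_rot: [0.001, 0.816, -0.578, -0.0]
force: [-5.4, 5.0, 1.8]
opening: 0.0236
grasp_force: 50.1
```

```bash
python3 -c "
from h import *
av(6)"
```

```text
T mean 0.94 sd 0.055 Mz -0.502 +- 0.032
t 16.05 p [0.6186 0.0093 0.1286] yaw -70.62 zax [-1.3e-03 -3.0e-04 -1.0e+00] F [-5.9  6.   2.5] M [1.   1.51 0.51] op 0.0235 g 50.1 q [ 0.28  0.45 -0.13 -0.   -0.99  0.06]
```

Emit:
{"api": "apply_moves", "payload": {"targets": [[[0, -0.0022, 0], [0, 0, 1], 1], [[0, -0.0033, 0], [0, 0, 1.5], 1], [[0, -0.0033, 0], [0, 0, 1.5], 1]]}}

```text
time: 16.3
position: [0.6218, 0.0105, 0.1285]
ee_rot: [0.001, 0.808, -0.589, -0.0]
force: [-4.7, 4.4, 2.5]
opening: 0.0234
grasp_force: 50.1
```

```bash
python3 -c "
from h import *
av(6)"
```

```text
T mean 0.949 sd 0.052 Mz -0.5 +- 0.02
t 16.55 p [0.6217 0.0104 0.1286] yaw -72.13 zax [-1.2e-03 -2.0e-04 -1.0e+00] F [-4.8  3.9  1.8] M [0.99 1.5  0.46] op 0.0235 g 50.1 q [ 0.28  0.46 -0.13 -0.   -0.99  0.04]
```

Emit:
{"api": "apply_moves", "payload": {"targets": [[[0, -0.0022, 0], [0, 0, 1], 1], [[0, -0.0033, 0], [0, 0, 1.5], 1], [[0, -0.0033, 0], [0, 0, 1.5], 1]]}}

```text
time: 16.8
position: [0.6249, 0.0115, 0.1285]
ee_rot: [0.001, 0.801, -0.599, -0.0]
force: [-4.9, 4.3, 1.8]
opening: 0.0235
grasp_force: 50.1
```

```bash
python3 -c "
from h import *
av(6)"
```

```text
T mean 0.916 sd 0.042 Mz -0.502 +- 0.013
t 17.05 p [0.6249 0.0114 0.1286] yaw -73.62 zax [-1.2e-03 -3.0e-04 -1.0e+00] F [-5.1  4.4  0.4] M [0.98 1.42 0.5 ] op 0.0236 g 50.1 q [ 0.28  0.46 -0.12 -0.   -0.99  0.01]
```

Emit:
{"api": "apply_moves", "payload": {"targets": [[[0, -0.0022, 0], [0, 0, 1], 1], [[0, -0.0033, 0], [0, 0, 1.5], 1], [[0, -0.0033, 0], [0, 0, 1.5], 1]]}}

```text
time: 17.3
position: [0.6281, 0.0124, 0.1285]
ee_rot: [0.001, 0.793, -0.61, -0.0]
force: [-5.0, 5.1, 2.3]
opening: 0.0236
grasp_force: 50.1
```

```bash
python3 -c "
from h import *
av(6)"
```

```text
T mean 0.984 sd 0.047 Mz -0.486 +- 0.027
t 17.55 p [0.6281 0.0123 0.1286] yaw -75.12 zax [-1.1e-03 -3.0e-04 -1.0e+00] F [-5.1  3.8  1.8] M [0.99 1.45 0.44] op 0.0233 g 50.1 q [ 0.28  0.47 -0.11 -0.   -1.   -0.02]
```

Emit:
{"api": "apply_moves", "payload": {"targets": [[[0, -0.0022, 0], [0, 0, 1], 1], [[0, -0.0033, 0], [0, 0, 1.5], 1], [[0, -0.0033, 0], [0, 0, 1.5], 1]]}}

```text
time: 17.8
position: [0.6314, 0.0132, 0.1285]
ee_rot: [0.001, 0.785, -0.62, -0.0]
force: [-4.6, 4.4, 2.2]
opening: 0.0235
grasp_force: 50.1
```

```bash
python3 -c "
from h import *
av(6)"
```

```text
T mean 0.976 sd 0.041 Mz -0.499 +- 0.035
t 18.05 p [0.6313 0.0132 0.1286] yaw -76.62 zax [-1.1e-03 -3.0e-04 -1.0e+00] F [-5.   4.2  2.6] M [0.96 1.43 0.55] op 0.0236 g 50.1 q [ 0.28  0.47 -0.1   0.   -1.   -0.04]
```

Emit:
{"api": "apply_moves", "payload": {"targets": [[[0, -0.0022, 0], [0, 0, 1], 1], [[0, -0.0033, 0], [0, 0, 1.5], 1], [[0, -0.0033, 0], [0, 0, 1.5], 1]]}}

```text
time: 18.3
position: [0.6346, 0.0139, 0.1285]
ee_rot: [0.001, 0.776, -0.63, -0.0]
force: [-5.4, 4.3, 1.9]
opening: 0.0239
grasp_force: 50.1
```

```bash
python3 -c "
from h import *
av(6)"
```

```text
T mean 0.99 sd 0.059 Mz -0.492 +- 0.022
t 18.55 p [0.6345 0.0139 0.1286] yaw -78.12 zax [-1.1e-03 -3.0e-04 -1.0e+00] F [-5.1  5.   1.8] M [0.97 1.35 0.49] op 0.0231 g 50.1 q [ 0.28  0.48 -0.09  0.   -1.   -0.07]
```

Emit:
{"api": "apply_moves", "payload": {"targets": [[[0, -0.0022, 0], [0, 0, 1], 1], [[0, -0.0033, 0], [0, 0, 1.5], 1], [[0, -0.0033, 0], [0, 0, 1.5], 1]]}}

```text
time: 18.8
position: [0.6378, 0.0146, 0.1285]
ee_rot: [0.001, 0.768, -0.64, -0.0]
force: [-5.1, 4.5, 2.2]
opening: 0.0237
grasp_force: 50.1
```

```bash
python3 -c "
from h import *
av(6)"
```

```text
T mean 0.944 sd 0.054 Mz -0.488 +- 0.027
t 19.05 p [0.6378 0.0146 0.1286] yaw -79.62 zax [-1.e-03 -3.e-04 -1.e+00] F [-4.4  4.3  0.9] M [0.94 1.37 0.47] op 0.0236 g 50.1 q [ 0.28  0.48 -0.08  0.   -1.01 -0.09]
```

Emit:
{"api": "apply_moves", "payload": {"targets": [[[0, -0.0011, 0], [0, 0, 0.5], 1], [[0, -0.0022, 0], [0, 0, 1], 1], [[0, -0.0022, 0], [0, 0, 1], 1]]}}

```text
time: 19.3
position: [0.64, 0.015, 0.1285]
ee_rot: [0.001, 0.762, -0.647, -0.0]
force: [-4.9, 4.8, 2.0]
opening: 0.0233
grasp_force: 50.1
```

```bash
python3 -c "
from h import *
av(6)"
```

```text
T mean 0.99 sd 0.046 Mz -0.498 +- 0.023
t 19.55 p [0.6399 0.015  0.1285] yaw -80.62 zax [-1.1e-03 -3.0e-04 -1.0e+00] F [-4.4  4.7  2.2] M [0.9  1.38 0.54] op 0.0241 g 50.1 q [ 0.28  0.49 -0.08 -0.   -1.01 -0.11]
```

```bash
python3 - <<'E'
from h import *
t=read_camera('top'); w=read_camera('wrist'); p,Q=tool()
pt=proj(t,p+Q.apply([.1255,.001,-.031])); print(pt, [np.round(proj(w,p+Q.apply([x,0,-.03])),0).tolist() for x in (.03,.06,.09,.125)])
x,y=np.round(pt).astype(int); g=cv2.resize(t['pixels'][y-40:y+40,x-40:x+40],(400,400),interpolation=cv2.INTER_CUBIC)
cv2.drawMarker(g,tuple(int(v*5+2) for v in pt-[x-40,y-40]),(0,255,0),0,14,1)
cv2.imwrite('pics/n7.png',np.hstack([g,cv2.resize(w['pixels'][0:300,170:470],(400,400))]))
E
```

```text
[363.7535479  183.59907031] [[317.0, 247.0], [317.0, 174.0], [317.0, 93.0], [317.0, -12.0]]
```

View pics/n7.png

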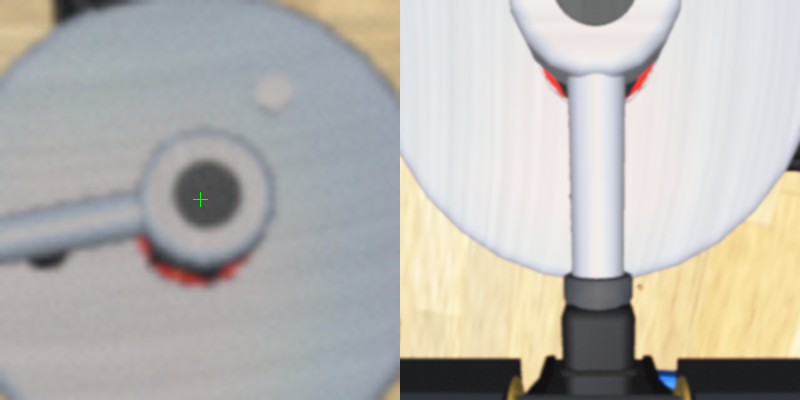

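The crops show the wrench still in line with the hand, its neck straight at column 597, so it hasn't slipped in the grip. The head sits centred over the valve ring. Continuing in small steps.

Emit:
{"api": "apply_moves", "payload": {"targets": [[[0, -0.0011, 0], [0, 0, 0.5], 1], [[0, -0.0022, 0], [0, 0, 1], 1], [[0, -0.0027, 0], [0, 0, 1.25], 1]]}}

```text
time: 19.9
position: [0.6427, 0.0155, 0.1285]
ee_rot: [0.001, 0.755, -0.655, -0.0]
force: [-4.2, 4.2, 2.2]
opening: 0.0232
grasp_force: 50.1
```

```bash
python3 -c "
from h import *
av(6)"
```

```text
T mean 1.028 sd 0.047 Mz -0.542 +- 0.02
t 20.15 p [0.6426 0.0154 0.1285] yaw -81.86 zax [-1.1e-03 -4.0e-04 -1.0e+00] F [-4.5  3.1  1.4] M [0.97 1.32 0.57] op 0.0234 g 50.1 q [ 0.28  0.49 -0.07  0.   -1.01 -0.13]
```

Emit:
{"api": "apply_moves", "payload": {"targets": [[[0, -0.0011, 0], [0, 0, 0.5], 1], [[0, -0.0022, 0], [0, 0, 1], 1], [[0, -0.0027, 0], [0, 0, 1.25], 1]]}}

```text
time: 20.4
position: [0.6456, 0.0158, 0.1286]
ee_rot: [0.0, 0.748, -0.664, -0.0]
force: [-3.8, 4.1, 1.7]
opening: 0.0237
grasp_force: 50.1
```

```bash
python3 -c "
from h import *
av(6)"
```

```text
T mean 0.898 sd 0.041 Mz -0.441 +- 0.019
t 20.65 p [0.6456 0.0158 0.1286] yaw -83.13 zax [-4.e-04 -2.e-04 -1.e+00] F [-4.9  4.3  2.3] M [0.92 1.23 0.41] op 0.0238 g 50.1 q [ 0.27  0.49 -0.06  0.   -1.01 -0.15]
```

Emit:
{"api": "apply_moves", "payload": {"targets": [[[0, -0.0011, 0], [0, 0, 0.5], 1], [[0, -0.002, 0], [0, 0, 0.9], 1]]}}

```text
time: 20.82
position: [0.6478, 0.0161, 0.1287]
ee_rot: [-0.0, 0.743, -0.67, 0.0]
force: [-3.5, 4.7, 1.2]
opening: 0.0235
grasp_force: 50.1
```

```bash
python3 -c "
from h import *
av(6)"
```

```text
T mean 0.682 sd 0.054 Mz -0.304 +- 0.026
t 21.07 p [0.6479 0.0161 0.1287] yaw -84.06 zax [ 3.e-04 -0.e+00 -1.e+00] F [-3.2  3.6  1.1] M [0.91 1.06 0.31] op 0.0234 g 50.1 q [ 0.27  0.5  -0.06  0.   -1.02 -0.17]
```

The torque fell from 1.03 to 0.68, so the wrench has clicked. I'll stop there, ease off into the socket's play, and then lift.

Emit:
{"api": "apply_moves", "payload": {"targets": [[[0, 0.0033, 0], [0, 0, -1.5], 1], [[0, 0.0065, 0], [0, 0, -3], 1], [[0, 0.0109, 0], [0, 0, -5], 1], [[0, 0.0109, 0], [0, 0, -5], 1]]}}

```text
time: 21.4
position: [0.6376, 0.0146, 0.1289]
ee_rot: [-0.001, 0.771, -0.637, 0.001]
force: [-0.5, 3.1, -0.0]
opening: 0.0237
grasp_force: 50.0
```

```bash
python3 -c "
from h import *
av(3);tq()"
```

```text
T mean 0.116 sd 0.025 Mz -0.079 +- 0.008
t 21.5 p [0.6377 0.0146 0.1288] yaw -79.18 zax [ 1.9e-03  2.0e-04 -1.0e+00] F [-1.1  3.1  0.6] M [0.63 0.4  0.08] op 0.0232 g 50.0 q [ 0.28  0.48 -0.09  0.   -1.   -0.09]
tool F [-3.27  0.52 -0.55] M [-0.28 -0.7  -0.08] T= 0.143 socket [ 0.6611 -0.1081  0.1288]
```

Emit:
{"api": "apply_moves", "payload": {"targets": [[[-0.0002, 0.0025, 0], [0, 0, -1.2], 1], [[-0.0002, 0.0025, -0.002], [0, 0, -1.2], 1], [[-0.0002, 0.0025, -0.006], [0, 0, -1.2], 1], [[-0.0002, 0.0025, -0.012], [0, 0, -1.2], 1], [[-0.0002, 0.0025, -0.02], [0, 0, -1.2], 1], [[-0.0002, 0.0025, -0.035], [0, 0, -1.2], 1], [[-0.0002, 0.0025, -0.055], [0, 0, -1.2], 1], [[-0.0002, 0.0025, -0.056], [0, 0, -1.2], 1], [[-0.0002, 0.0025, -0.056], [0, 0, -1.2], 1]]}}

```text
time: 22.25
position: [0.6352, 0.0114, 0.185]
ee_rot: [0.0, 0.777, -0.63, 0.001]
force: [-0.1, -2.1, -0.7]
opening: 0.0235
grasp_force: 49.7
```

```bash
python3 -c "
from h import *
st();go([.4637,.0827,.185],5.43)"
```

```text
t 22.25 p [0.6352 0.0114 0.185 ] yaw -78.11 zax [ 0.0013 -0.002  -1.    ] F [-0.1 -2.1 -0.7] M [-0.93 -0.38  0.09] op 0.0235 g 49.7 q [ 0.27  0.43 -0.02  0.   -1.12 -0.07]
shift [-0.1051  0.1531 -0.0004] turn [ 5.000e-02 -1.400e-01 -8.354e+01]
```

Emit:
{"api": "apply_moves", "payload": {"targets": [[[-0.009, 0.013, 0], [0, 0, -7], 1], [[-0.018, 0.026, 0], [0, 0, -14], 1], [[-0.027, 0.039, 0], [0, 0, -21], 1], [[-0.036, 0.052, 0], [0, 0, -28], 1], [[-0.045, 0.065, 0], [0, 0, -35], 1], [[-0.054, 0.078, 0], [0, 0, -42], 1], [[-0.063, 0.091, 0], [0, 0, -49], 1], [[-0.072, 0.104, 0], [0, 0, -56], 1], [[-0.081, 0.117, 0], [0, 0, -63], 1], [[-0.09, 0.13, 0], [0, 0, -70], 1], [[-0.098, 0.143, 0], [0, 0, -77], 1], [[-0.105, 0.153, 0], [0, 0, -83.5], 1]]}}

```text
time: 23.25
position: [0.4622, 0.0852, 0.1846]
ee_rot: [-0.0, 0.999, 0.051, 0.0]
force: [-0.6, 0.2, -0.2]
opening: 0.0009
grasp_force: 0.0
```

Emit:
{"api": "apply_moves", "payload": {"targets": [[[0, 0, 0], [0, 0, 0], 1], [[0, 0, 0], [0, 0, 0], 1], [[0, 0, 0], [0, 0, 0], 1]]}}

```text
time: 23.5
position: [0.4636, 0.0852, 0.1846]
ee_rot: [-0.0, 0.999, 0.047, 0.001]
force: [-0.1, -0.4, 0.0]
opening: 0.0004
grasp_force: 0.0
```

```bash
python3 - <<'E'
from h import *
st();t=read_camera('top');p,Q=tool()
# compare with the lifted-wrench look before (head at 242.25,222.6 in top)
x0,y0=200,190
g=cv2.resize(t['pixels'][190:270,200:280],None,fx=5,fy=5,interpolation=cv2.INTER_CUBIC)
w=read_camera('wrist'); old=np.load('w3.npy',allow_pickle=True).item()
cv2.imwrite('pics/n8.png',np.hstack([g,cv2.resize(w['pixels'][0:300,170:470],(400,400))]))
av(3); go([.4637,.0827,.0252],5.43)
E
```

```text
t 23.5 p [0.4636 0.0852 0.1846] yaw 5.44 zax [ 1.4e-03  6.0e-04 -1.0e+00] F [-0.1 -0.4  0. ] M [-0.02 -0.01  0.  ] op 0.0004 g 0.0 q [ 0.53  0.16 -0.41  0.   -1.    1.14]
T mean 0.047 sd 0.046 Mz 0.011 +- 0.021
t 23.7 p [0.4634 0.0848 0.184 ] yaw 5.46 zax [-1.e-04 -0.e+00 -1.e+00] F [ 1.3 -1.1 -1.2] M [-0.03 -0.   -0.04] op 0.0004 g 0.0 q [ 0.53  0.16 -0.41  0.   -1.    1.14]
shift [1.000e-04 2.100e-03 1.588e-01] turn [0.   0.   0.03]
```

View pics/n8.png

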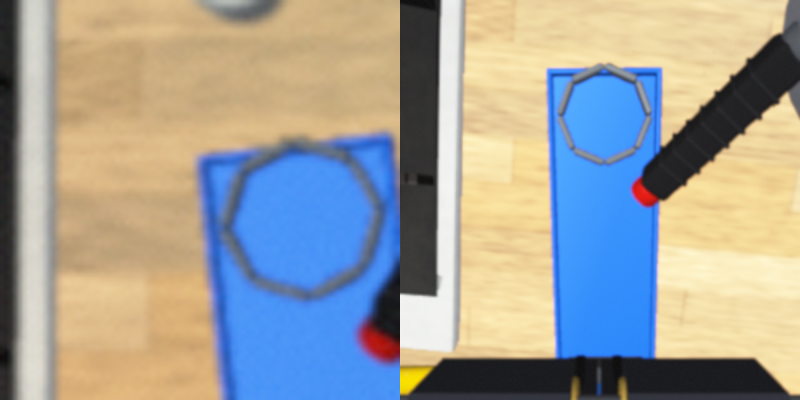

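The wrench slipped out of the grip. Its grip and red cap show at about (640,190) in the wrist crop, extending to the upper right. I need a wider look.

```bash
python3 - <<'E'
from h import *
t=read_camera('top');s=read_camera('scene')
a=cv2.resize(t['pixels'][130:330,220:440],(400,364),interpolation=cv2.INTER_CUBIC)
b=cv2.resize(s['pixels'][140:340,190:410],(400,364),interpolation=cv2.INTER_CUBIC)
cv2.imwrite('pics/n9.png',np.hstack([a,b]))
for n in ('wrench_head','wrench_grip','wrench_socket'):
  q=[]
  for k,c in(('top',t),('scene',s)):
    L=spot_point(k,n)
    if L: print(n,k,np.round(L[0]['pixel'],1),round(L[0]['conf'],2)); q.append(ray(c,L[0]['pixel']))
  if len(q)>1: print(tri(q))
E
```

```text
wrench_head top [320.7 171.4] 0.79
wrench_head scene [270.4 189.4] 0.72
(array([ 0.683503  , -0.03770459,  0.13792791]), [np.float64(0.004376157868376096), np.float64(0.004376157868375874)])
wrench_grip top [297.2 228.2] 0.57
wrench_grip scene [286.9 257.1] 0.66
(array([0.59556561, 0.01364427, 0.06587872]), [np.float64(0.0020688435637165005), np.float64(0.002068843563716241)])
wrench_socket top [350.9 187.9] 0.91
```

View pics/n9.png

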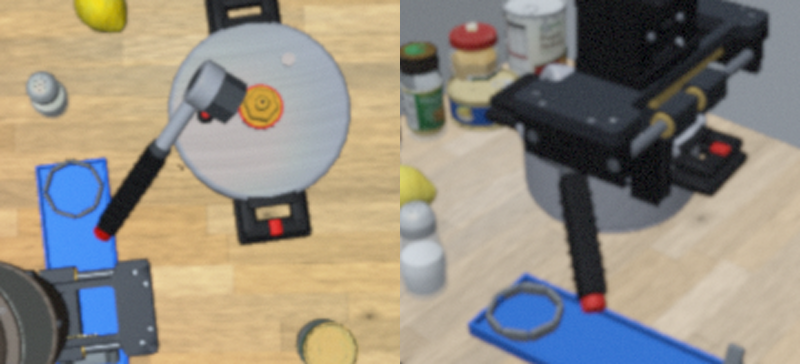

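The wider crops show the wrench leaning. The cap is on the tray's edge at top pixel (276,258), and the head lies on its side on the lid at (338,177) with the mouth facing the valve. I'll move the hand clear to the right and fit the wrench's pose to the masks from all three cameras.

Emit:
{"api": "apply_moves", "payload": {"targets": [[[0, 0, -0.04], [0, 0, 0], 0], [[0, 0.02, -0.08], [0, 0, 0], 0], [[-0.03, 0.05, -0.115], [0, 0, 0], 0], [[-0.03, 0.23, -0.115], [0, 0, 0], 0], [[-0.03, 0.23, -0.115], [0, 0, 0], 0], [[-0.03, 0.23, -0.115], [0, 0, 0], 0], [[-0.03, 0.23, -0.115], [0, 0, 0], 0], [[-0.03, 0.23, -0.115], [0, 0, 0], 0], [[-0.03, 0.23, -0.115], [0, 0, 0], 0], [[-0.03, 0.23, -0.115], [0, 0, 0], 0]]}}

```text
time: 24.93
position: [0.455, -0.1481, 0.2988]
ee_rot: [-0.0, 0.999, 0.047, -0.0]
force: [-0.7, 1.0, -0.3]
opening: 0.0594
grasp_force: 0.0
```

```bash
cat > fit.py <<'E'
from h import *
from scipy.optimize import minimize
def cyl(r0,a,b,ax,n=24):
    t=np.linspace(0,2*np.pi,n,endpoint=False); c,s=r0*np.cos(t),r0*np.sin(t)
    P=[]
    for v in (a,b): P.append(np.stack([np.full(n,v),c,s+.038],1) if ax=='x' else np.stack([c,s,np.full(n,v)],1))
    return np.vstack(P)
PARTS=[cyl(.0085,-.02,-.088,'x'),cyl(.012,-.088,-.204,'x'),cyl(.0115,-.204,-.215,'x'),cyl(.024,.027,.05,'z'),cyl(.0225,0,.027,'z')]
def projN(cam,P):
    K=np.array([[cam['fx'],0,cam['cx']],[0,cam['fy'],cam['cy']],[0,0,1.]])
    T=np.array(cam['pose']); p=((P-T[:3,3])@T[:3,:3])*[1,-1,-1]
    return cv2.projectPoints(p.reshape(-1,1,3),np.zeros(3),np.zeros(3),K,np.array(cam['D'],float))[0][:,0]
S=4
def sil(cam,o,Rm,box):
    x0,y0,x1,y1=box; m=np.zeros(((y1-y0)*S,(x1-x0)*S),np.uint8)
    for P in PARTS:
        u=(projN(cam,P@Rm.T+o)-[x0,y0]+.5)*S
        cv2.fillConvexPoly(m,cv2.convexHull(np.round(u).astype(np.int32)),1)
    return m
def fit(obs,o0,rv0):
    "obs: list of (cam,mask)"
    D=[]
    for c,m in obs:
        ys,xs=np.nonzero(m); b=[max(0,xs.min()-25),max(0,ys.min()-25),min(640,xs.max()+25),min(480,ys.max()+25)]
        D.append((c,b,cv2.resize(m[b[1]:b[3],b[0]:b[2]].astype(np.float32),None,fx=S,fy=S,interpolation=cv2.INTER_LINEAR)>.5))
    def cost(v):
        Rm=R.from_rotvec(v[3:]).as_matrix(); o=v[:3]; t=0
        for c,b,M in D:
            s=sil(c,o,Rm,b)>0; t+=1-(s&M).sum()/max(1,(s|M).sum())
        return t/len(D)
    best=np.r_[o0,rv0]
    for k in range(3):
        sim=np.vstack([best]+[best+np.eye(6)[i]*([.008]*3+[.15]*3)[i]*(-1)**k/(k+1) for i in range(6)])
        best=minimize(cost,best,method='Nelder-Mead',options=dict(initial_simplex=sim,maxiter=400,xatol=1e-4,fatol=1e-4)).x
    per=[]
    for c,b,M in D:
        s=sil(c,best[:3],R.from_rotvec(best[3:]).as_matrix(),b)>0; per.append(round((s&M).sum()/(s|M).sum(),3))
    return best,cost(best),per
E
python3 - <<'E'
from fit import *
st(); obs=[]
for k in('top','scene','wrist'):
    c=read_camera(k); L=cut_out(k,'wrench')
    for q in L[:2]: print(k,round(q['conf'],2),np.round(q['extent']),q['mask'].sum())
    if L and L[0]['conf']>.4: obs.append((c,L[0]['mask']))
    L=spot_point(k,'valve_hex'); print(k,'valve',[(np.round(x['pixel'],1),round(x['conf'],2)) for x in L[:1]])
    np.save(f'o_{k}.npy',(c,obs[-1][1] if obs else None),allow_pickle=True) if False else None
import pickle; pickle.dump(obs,open('obs.pkl','wb'))
# initial guess
g=np.array([.5956,.0136,.066]); h=np.array([.683,-.038,.138])
x=h-g; x/=np.linalg.norm(x); z=np.array([.48,.87,0.]); z-=x*(z@x); z/=np.linalg.norm(z); y=np.cross(z,x)
x=np.cross(y,z); M=np.stack([x,y,z],1); o=g+.125*x-.038*z
res=fit(obs,o,R.from_matrix(M).as_rotvec()); v=res[0]; A=R.from_rotvec(v[3:]).as_matrix()
print(res[1:],'mouth',np.round(v[:3],4)); print('axes x,y,z',np.round(A.T,3).tolist())
for n,P in(('grip',[-.125,0,.038]),('cap',[-.215,0,.038]),('headaxis',[0,0,.038]),('top',[0,0,.05])): print(n,np.round(v[:3]+A@P,4))
np.save('wp.npy',v)
E
```

```text
t 24.93 p [ 0.455  -0.1481  0.2988] yaw 5.36 zax [-5.e-04  2.e-04 -1.e+00] F [-0.7  1.  -0.3] M [-0.07 -0.06  0.06] op 0.0594 g 0.0 q [ 0.03  0.08 -0.2  -0.   -1.29  1.64]
top 0.85 [271. 165. 355. 261.] 1844
top valve [(array([362.6, 188.6]), 0.82)]
scene 0.93 [266. 176. 304. 314.] 2645
scene valve [(array([308.2, 186. ]), 0.59)]
wrist 0.71 [154.   0. 266. 129.] 3366
wrist valve []
(np.float64(0.09839882370749675), [np.float64(0.907), np.float64(0.885), np.float64(0.913)]) mouth [ 0.6608 -0.0851  0.1247]
axes x,y,z [[0.66, -0.536, 0.526], [0.549, -0.134, -0.825], [0.513, 0.833, 0.205]]
grip [0.5978 0.0135 0.0667]
cap [0.5384 0.0618 0.0194]
headaxis [ 0.6803 -0.0535  0.1325]
top [ 0.6865 -0.0435  0.135 ]
```

The pose fit is good: IoU is about 0.9 in all three views, and the wrench is rolled about 77° and pitched 32°. I'll choose a tilted grasp that clears the neighbours both at pick-up and in the tray.

```bash
cat > plan.py <<'E'
from h import *
def wrench(v): return v[:3],R.from_rotvec(v[3:])
k=np.array([0,0,1.])
def grasp(v,s,al):
    "TCP pos, rot for grip at wrench x=s; al deg tilt from the vertical plane toward -z_w"
    o,Q=wrench(v); A=Q.as_matrix(); x=A[:,0]; z=-(k-x*(k@x)); z/=np.linalg.norm(z)
    sg=np.sign(x@np.cross(z,-A[:,2])); z=R.from_rotvec(x*sg*np.radians(al)).apply(z)
    T=np.stack([x,np.cross(z,x),z],1); g=o+A@[s,0,.038]
    return g+z*.019,R.from_matrix(T),np.degrees(np.arccos(np.clip(z@-A[:,2],-1,1)))
yaw0=np.radians(5.43)
Wf=(np.array([.589,.0942,.006]),R.from_euler('z',yaw0))
def place(v,p,Q):
    "tool pose that puts the held wrench in the tray"
    o,W=wrench(v); rp=W.inv().apply(p-o); rq=W.inv()*Q
    return Wf[0]+Wf[1].apply(rp),Wf[1]*rq
def body(p,Q):
    g=np.array(np.meshgrid(np.linspace(-.0375,.0375,7),np.linspace(-.095,.095,15),np.linspace(-.07,-.2,8))).reshape(3,-1).T
    f=np.array(np.meshgrid([-.01,.01],[-.058,.058],np.linspace(-.07,0,5))).reshape(3,-1).T
    return p+Q.apply(np.vstack([g,f]))
def clr(P):
    def cy(c,r,h):
        d=np.hypot(P[:,0]-c[0],P[:,1]-c[1])-r; e=P[:,2]-h
        return np.min(np.where((d>0)&(e>0),np.hypot(d,e),np.maximum(d,e)))
    return dict(shaker=round(cy((.70,.115),.022,.09),3),cooker=round(cy((.661,-.11),.0945,.109),3),z=round(P[:,2].min(),3))
def rel(p,Q):
    c,C=tool(); print('  shift',np.round(C.inv().apply(p-c),4),'turn',np.round((C.inv()*Q).as_rotvec(degrees=True),1))
E
python3 - <<'E'
from plan import *
v=np.load('wp.npy')
for s in(-.115,-.135,-.155):
  for al in(20,28,36):
    p,Q,ft=grasp(v,s,al); pf,Qf=place(v,p,Q); print(s,al,'final tilt',round(ft),clr(body(p,Q)),'tray',clr(body(pf,Qf)),'tcp',np.round(p,3))
s=r.read_state();print(s['q'])
E
```

```text
-0.115 20 final tilt 56 {'shaker': np.float64(0.015), 'cooker': np.float64(0.017), 'z': np.float64(0.035)} tray {'shaker': np.float64(0.171), 'cooker': np.float64(0.036), 'z': np.float64(-0.015)} tcp [ 0.608 -0.003  0.057]
-0.115 28 final tilt 48 {'shaker': np.float64(0.006), 'cooker': np.float64(0.021), 'z': np.float64(0.029)} tray {'shaker': np.float64(0.17), 'cooker': np.float64(0.036), 'z': np.float64(-0.012)} tcp [ 0.606 -0.004  0.058]
-0.115 36 final tilt 40 {'shaker': np.float64(-0.001), 'cooker': np.float64(0.025), 'z': np.float64(0.025)} tray {'shaker': np.float64(0.169), 'cooker': np.float64(0.039), 'z': np.float64(-0.008)} tcp [ 0.604 -0.006  0.059]
-0.135 20 final tilt 56 {'shaker': np.float64(0.015), 'cooker': np.float64(0.034), 'z': np.float64(0.024)} tray {'shaker': np.float64(0.191), 'cooker': np.float64(0.056), 'z': np.float64(-0.015)} tcp [0.594 0.008 0.046]
-0.135 28 final tilt 48 {'shaker': np.float64(0.007), 'cooker': np.float64(0.038), 'z': np.float64(0.019)} tray {'shaker': np.float64(0.19), 'cooker': np.float64(0.056), 'z': np.float64(-0.012)} tcp [0.592 0.006
[... 283 characters left out ...]
'cooker': np.float64(0.051), 'z': np.float64(0.014)} tray {'shaker': np.float64(0.211), 'cooker': np.float64(0.075), 'z': np.float64(-0.015)} tcp [0.581 0.019 0.036]
-0.155 28 final tilt 48 {'shaker': np.float64(0.01), 'cooker': np.float64(0.055), 'z': np.float64(0.008)} tray {'shaker': np.float64(0.21), 'cooker': np.float64(0.076), 'z': np.float64(-0.012)} tcp [0.579 0.017 0.037]
-0.155 36 final tilt 40 {'shaker': np.float64(0.0), 'cooker': np.float64(0.055), 'z': np.float64(0.004)} tray {'shaker': np.float64(0.209), 'cooker': np.float64(0.078), 'z': np.float64(-0.008)} tcp [0.577 0.016 0.038]
[ 2.96744065e-02  8.10905883e-02 -2.02610728e-01  6.93306265e-06
 -1.28695875e+00  1.63887851e+00]
```

```bash
cat >> plan.py <<'E'
S,AL,RES=-.135,22,16
def tgt():
    v=np.load('wp.npy'); p,Q,ft=grasp(v,S,AL); return v,p,Q,ft
E
python3 - <<'E'
from plan import *
v,p,Q,ft=tgt(); pp=p-.10*Q.apply([0,0,1])+[0,0,.06]; print(ft,p,pp,clr(body(p,Q)),clr(body(pp,Q)),np.round(Q.as_matrix().T,3).tolist()); rel(pp,Q)
for b in np.linspace(0,.1,6): print(clr(body(p-b*Q.apply([0,0,1]),Q)))
E
```

```text
54.01719685194029 [0.59392335 0.00753    0.04649772] [0.57965879 0.06737112 0.18533656] {'shaker': np.float64(0.014), 'cooker': np.float64(0.035), 'z': np.float64(0.023)} {'shaker': np.float64(0.095), 'cooker': np.float64(0.131), 'z': np.float64(0.162)} [[0.66, -0.536, 0.526], [-0.738, -0.595, 0.319], [0.143, -0.598, -0.788]]
  shift [ 0.1446 -0.2006  0.1138] turn [-32.8  21.5  49.1]
{'shaker': np.float64(0.014), 'cooker': np.float64(0.035), 'z': np.float64(0.023)}
{'shaker': np.float64(0.016), 'cooker': np.float64(0.044), 'z': np.float64(0.039)}
{'shaker': np.float64(0.029), 'cooker': np.float64(0.054), 'z': np.float64(0.054)}
{'shaker': np.float64(0.045), 'cooker': np.float64(0.065), 'z': np.float64(0.07)}
{'shaker': np.float64(0.053), 'cooker': np.float64(0.079), 'z': np.float64(0.086)}
{'shaker': np.float64(0.056), 'cooker': np.float64(0.095), 'z': np.float64(0.102)}
```

Emit:
{"api": "apply_moves", "payload": {"targets": [[[0.02, -0.03, 0.0], [-4, 3, 6], 0], [[0.04, -0.06, 0.0], [-8, 5, 12], 0], [[0.06, -0.09, 0.01], [-12, 8, 18], 0], [[0.08, -0.12, 0.02], [-16, 11, 24], 0], [[0.1, -0.15, 0.03], [-20, 13, 30], 0], [[0.12, -0.18, 0.05], [-24, 16, 36], 0], [[0.144, -0.2, 0.08], [-28, 19, 42], 0], [[0.144, -0.2, 0.11], [-32.8, 21.5, 49.1], 0], [[0.144, -0.2, 0.113], [-32.8, 21.5, 49.1], 0], [[0.144, -0.2, 0.113], [-32.8, 21.5, 49.1], 0], [[0.144, -0.2, 0.113], [-32.8, 21.5, 49.1], 0], [[0.144, -0.2, 0.113], [-32.8, 21.5, 49.1], 0]]}}

```text
time: 26.38
position: [0.5793, 0.0678, 0.1832]
ee_rot: [0.266, 0.872, -0.364, 0.191]
force: [1.1, 0.3, 0.1]
opening: 0.087
grasp_force: 0.0
```

```bash
python3 - <<'E'
from plan import *
st(); v,p,Q,ft=tgt(); rel(p,Q); rel(p-.05*Q.apply([0,0,1]),Q)
c=read_camera('wrist'); L=spot_point('wrist','wrench_grip'); o,W=wrench(v)
print([(np.round(x['pixel'],1),round(x['conf'],2)) for x in L[:2]], proj(c,o+W.apply([-.125,0,.038])))
for n,P in(('salt_shaker',None),):
  for k in('top','scene'):
    cc=read_camera(k); L=cut_out(k,n); print(k,[(np.round(x['extent']),round(x['conf'],2)) for x in L[:1]])
E
```

```text
t 26.38 p [0.5793 0.0678 0.1832] yaw -38.8 zax [ 0.1397 -0.6023 -0.7859] F [1.1 0.3 0.1] M [1.33 0.28 0.01] op 0.087 g 0.0 q [ 0.65  0.42 -0.44  0.67 -1.13 -0.3 ]
  shift [-0.0301 -0.0193  0.1457] turn [ 0.3 -0.1  0.2]
  shift [-0.03   -0.0191  0.0957] turn [ 0.3 -0.1  0.2]
[] [296.92250959 250.1681267 ]
top [(array([234., 168., 256., 196.]), 0.67)]
scene [(array([281., 221., 305., 314.]), 0.19)]
```

Emit:
{"api": "apply_moves", "payload": {"targets": [[[-0.015, -0.01, 0.03], [0, 0, 0], 0], [[-0.03, -0.019, 0.06], [0, 0, 0], 0], [[-0.03, -0.019, 0.09], [0, 0, 0], 0], [[-0.03, -0.019, 0.11], [0, 0, 0], 0], [[-0.03, -0.019, 0.13], [0, 0, 0], 0], [[-0.03, -0.019, 0.14], [0, 0, 0], 0], [[-0.03, -0.019, 0.145], [0, 0, 0], 0.2], [[-0.03, -0.019, 0.145], [0, 0, 0], 0.4], [[-0.03, -0.019, 0.145], [0, 0, 0], 0.4]], "newtons": 60}}

```text
time: 27.43
position: [0.5945, 0.0065, 0.0509]
ee_rot: [0.262, 0.872, -0.366, 0.192]
force: [0.4, -0.5, 0.1]
opening: 0.0746
grasp_force: 0.0
```

```bash
python3 - <<'E'
from plan import *
st(); v,p,Q,ft=tgt(); rel(p,Q)
E
```

```text
t 27.43 p [0.5945 0.0065 0.0509] yaw -39.24 zax [ 0.1422 -0.5982 -0.7886] F [ 0.4 -0.5  0.1] M [1.24 0.22 0.05] op 0.0746 g 0.0 q [ 0.49  0.56 -0.64  0.94 -0.83 -0.53]
  shift [-0.0033 -0.0016  0.0028] turn [ 0.   0.  -0.1]
```

No contact so far; closing at 60 N.

Emit:
{"api": "apply_moves", "payload": {"targets": [[[-0.003, -0.0016, 0.003], [0, 0, 0], 1], [[-0.003, -0.0016, 0.003], [0, 0, 0], 1], [[-0.003, -0.0016, 0.003], [0, 0, 0], 1], [[-0.003, -0.0016, 0.003], [0, 0, 0], 1], [[-0.003, -0.0016, 0.003], [0, 0, 0], 1], [[-0.003, -0.0016, 0.003], [0, 0, 0], 1], [[-0.003, -0.0016, 0.003], [0, 0, 0], 1], [[-0.003, -0.0016, 0.003], [0, 0, 0], 1], [[-0.003, -0.0016, 0.003], [0, 0, 0], 1], [[-0.003, -0.0016, 0.003], [0, 0, 0], 1], [[-0.003, -0.0016, 0.003], [0, 0, 0], 1], [[-0.003, -0.0016, 0.003], [0, 0, 0], 1]], "newtons": 60}}

```text
time: 28.43
position: [0.5936, 0.0074, 0.0456]
ee_rot: [0.263, 0.872, -0.366, 0.191]
force: [-3.6, 2.9, 3.3]
opening: 0.0298
grasp_force: 61.1
```

```bash
python3 - <<'E'
from plan import *
st(); p,Q=tool()
print('lift 0.14 + back: ',np.round(Q.inv().apply([-.02,.0,.14]),3), np.round(Q.inv().apply([0,0,.03]),3))
E
```

```text
t 28.43 p [0.5936 0.0074 0.0456] yaw -39.16 zax [ 0.1413 -0.599  -0.7882] F [-3.6  2.9  3.3] M [ 1.32  0.96 -0.54] op 0.0298 g 61.1 q [ 0.5   0.57 -0.64  0.95 -0.82 -0.54]
lift 0.14 + back:  [ 0.06   0.059 -0.113] [ 0.016  0.01  -0.024]
```

Emit:
{"api": "apply_moves", "payload": {"targets": [[[0.008, 0.005, -0.012], [0, 0, 0], 1], [[0.02, 0.015, -0.035], [0, 0, 0], 1], [[0.04, 0.035, -0.07], [0, 0, 0], 1], [[0.06, 0.059, -0.113], [0, 0, 0], 1], [[0.06, 0.059, -0.113], [0, 0, 0], 1], [[0.06, 0.059, -0.113], [0, 0, 0], 1], [[0.06, 0.059, -0.113], [0, 0, 0], 1]]}}

```text
time: 29.02
position: [0.5732, 0.0077, 0.1839]
ee_rot: [0.262, 0.872, -0.366, 0.191]
force: [-0.0, -0.4, -4.3]
opening: 0.0302
grasp_force: 61.8
```

```bash
cat > est.py <<'E'
from fit import *
from plan import *
def masks(cams=('top','scene','wrist')):
    obs=[]
    for c_ in cams:
        c=read_camera(c_); L=cut_out(c_,'wrench')
        if L: print(c_,round(L[0]['conf'],2),np.round(L[0]['extent']),L[0]['mask'].sum())
        if L and L[0]['conf']>.4: obs.append((c,L[0]['mask']))
    return obs
def show(v):
    A=R.from_rotvec(v[3:]).as_matrix(); p,Q=tool(); o=v[:3]
    z=-A[:,2]; t=Q.as_matrix(); print('mouth',np.round(o,4),'x',np.round(A[:,0],3),'z',np.round(A[:,2],3))
    print('tool-in-wrench axes: tool x.x_w %.3f, z.(-z_w) %.3f, z.y_w %.3f'%(t[:,0]@A[:,0],t[:,2]@z,t[:,2]@A[:,1]),'grasp pt in wrench',np.round(A.T@(p-.019*t[:,2]-o),4))
E
python3 - <<'E'
from est import *
st(); obs=masks()
v0=np.load('wp.npy').copy(); v,p0,Q0,ft=tgt(); p,Q=tool(); o,W=wrench(v0)
dQ=Q*Q0.inv(); o1=p+dQ.apply(o-p0); best=None
# visible part is clipped by the hand: score only outside the hand mask is not available, so compare roll hypotheses
for dr in(-36,0,36,54):
    W1=dQ*W*R.from_euler('x',dr,degrees=True); ax=dQ.apply(W.apply([0,0,.038])); o2=o1+ax-W1.apply([0,0,.038])
    f=fit(obs,o2,W1.as_rotvec()); print(dr,round(f[1],3),f[2])
    if best is None or f[1]<best[1]: best=f
show(best[0]); np.save('wp2.npy',best[0])
E
```

```text
t 29.02 p [0.5732 0.0077 0.1839] yaw -39.25 zax [ 0.1406 -0.5973 -0.7896] F [-0.  -0.4 -4.3] M [ 2.08  0.6  -0.01] op 0.0302 g 61.8 q [ 0.56  0.37 -0.53  0.73 -1.06 -0.28]
top 0.97 [286. 154. 364. 237.] 2005
wrist 0.75 [268.   0. 420. 355.] 20848
-36 0.245 [np.float64(0.733), np.float64(0.776)]
0 0.231 [np.float64(0.753), np.float64(0.785)]
36 0.234 [np.float64(0.744), np.float64(0.789)]
54 0.232 [np.float64(0.751), np.float64(0.785)]
mouth [ 0.6406 -0.0882  0.2583] x [ 0.658 -0.548  0.517] z [0.5   0.831 0.243]
tool-in-wrench axes: tool x.x_w 1.000, z.(-z_w) 0.621, z.y_w 0.783 grasp pt in wrench [-0.1357 -0.0006  0.039 ]
```

The wrench is held, and the fit shows the same roll relative to the hand. Now I'll compute the move to above the tray, leaving about 8° of roll that will settle by itself.

```bash
cat >> plan.py <<'E'
def final(res,dz,dy=0.0):
    v=np.load('wp2.npy'); g=np.load('grasp_rel.npy',allow_pickle=True).item(); rp,rq=g['rp'],R.from_quat(g['rq'])
    W=R.from_euler('z',yaw0)*R.from_euler('x',-np.radians(res)); o=Wf[0]+R.from_euler('z',yaw0).apply([0,dy,dz])
    return o+W.apply(rp),W*rq
E
python3 - <<'E'
from plan import *
v=np.load('wp2.npy'); p,Q=tool(); o,W=wrench(v)
np.save('grasp_rel.npy',dict(rp=W.inv().apply(p-o),rq=(W.inv()*Q).as_quat()),allow_pickle=True)
for res,dz in((8,.15),(8,.003)):
    pf,Qf=final(res,dz,-.002); print(np.round(pf,4),clr(body(pf,Qf)),'tilt',np.degrees(np.arccos(-Qf.apply([0,0,1])[2])),'toolz',np.round(Qf.apply([0,0,1]),3)); rel(pf,Qf)
E
```

```text
[0.4526 0.0973 0.1809] {'shaker': np.float64(0.224), 'cooker': np.float64(0.108), 'z': np.float64(0.141)} tilt 43.591053953291066 toolz [-0.053  0.687 -0.724]
  shift [-0.1292  0.0348 -0.069 ] turn [ 73.4 -39.6 -39.7]
[0.4526 0.0973 0.0339] {'shaker': np.float64(0.191), 'cooker': np.float64(0.059), 'z': np.float64(-0.006)} tilt 43.591053953291066 toolz [-0.053  0.687 -0.724]
  shift [-0.2063 -0.0126  0.0468] turn [ 73.4 -39.6 -39.7]
```

Emit:
{"api": "apply_moves", "payload": {"targets": [[[-0.005, 0.0, -0.02], [5.2, -2.8, -2.8], 1], [[-0.012, 0.003, -0.03], [10.4, -5.6, -5.6], 1], [[-0.024, 0.006, -0.04], [15.6, -8.4, -8.4], 1], [[-0.036, 0.01, -0.045], [20.8, -11.2, -11.2], 1], [[-0.048, 0.013, -0.05], [26, -14, -14], 1], [[-0.06, 0.016, -0.055], [31.2, -16.8, -16.9], 1], [[-0.072, 0.019, -0.06], [36.4, -19.6, -19.7], 1], [[-0.084, 0.022, -0.065], [41.6, -22.4, -22.5], 1], [[-0.096, 0.026, -0.07], [46.8, -25.3, -25.3], 1], [[-0.108, 0.029, -0.07], [52, -28.1, -28.1], 1], [[-0.12, 0.032, -0.07], [57.2, -30.9, -30.9], 1], [[-0.129, 0.035, -0.069], [62.4, -33.7, -33.7], 1]]}}

```text
time: 30.32
position: [0.4521, 0.0974, 0.1829]
ee_rot: [-0.259, 0.965, -0.037, 0.029]
force: [-0.8, -0.4, -5.4]
opening: 0.0298
grasp_force: 61.7
```

```bash
python3 - <<'E'
from plan import *
st(); pf,Qf=final(8,.15,-.002); rel(pf,Qf)
E
```

```text
t 30.32 p [0.4521 0.0974 0.1829] yaw -4.97 zax [ 0.0758  0.4973 -0.8642] F [-0.8 -0.4 -5.4] M [-1.9   0.6   0.08] op 0.0298 g 61.7 q [ 0.18  0.14 -0.34 -0.6  -1.    1.62]
  shift [0.0004 0.001  0.0017] turn [13.7 -7.2 -7.3]
```

Emit:
{"api": "apply_moves", "payload": {"targets": [[[0, 0, 0], [5, -2.7, -2.7], 1], [[0, 0.001, 0.001], [10, -5.3, -5.4], 1], [[0, 0.001, 0.002], [13.7, -7.2, -7.3], 1], [[0, 0.001, 0.002], [13.7, -7.2, -7.3], 1], [[0, 0.001, 0.002], [13.7, -7.2, -7.3], 1]]}}

```text
time: 30.73
position: [0.4538, 0.0954, 0.1787]
ee_rot: [-0.368, 0.929, 0.04, -0.011]
force: [-0.1, 0.1, -3.0]
opening: 0.03
grasp_force: 61.5
```

```bash
python3 - <<'E'
from est import *
st(); pf,Qf=final(8,.15,-.002); rel(pf,Qf)
obs=masks(); p,Q=tool(); g=np.load('grasp_rel.npy',allow_pickle=True).item(); W=Q*R.from_quat(g['rq']).inv(); o=p-W.apply(g['rp'])
if obs:
    f=fit(obs,o,W.as_rotvec()); print(f[1:]); show(np.r_[o,W.as_rotvec()]); show(f[0]); np.save('wp3.npy',f[0])
E
```

```text
t 30.73 p [0.4538 0.0954 0.1787] yaw 4.71 zax [-0.0495  0.6835 -0.7283] F [-0.1  0.1 -3. ] M [-2.18  0.02  0.01] op 0.03 g 61.5 q [-0.01  0.28 -0.22 -0.8  -1.26  1.99]
  shift [-0.001  -0.003  -0.0003] turn [ 0.3 -0.2 -0.5]
scene 0.72 [232. 200. 398. 272.] 3835
wrist 0.7 [270.   0. 423. 359.] 21071
(np.float64(0.2156104427651468), [np.float64(0.787), np.float64(0.782)])
mouth [0.5901 0.0917 0.1567] x [0.996 0.09  0.002] z [-0.015  0.143  0.99 ]
tool-in-wrench axes: tool x.x_w 1.000, z.(-z_w) 0.621, z.y_w 0.783 grasp pt in wrench [-0.1357 -0.0006  0.039 ]
mouth [0.5883 0.0928 0.156 ] x [ 0.996  0.087 -0.015] z [0.004 0.129 0.992]
tool-in-wrench axes: tool x.x_w 1.000, z.(-z_w) 0.633, z.y_w 0.773 grasp pt in wrench [-0.1348 -0.0013  0.0371]
```

The fit confirms the wrench is level over the tray with about 8° of roll, mouth at (0.589, 0.092). Descending.

```bash
python3 - <<'E'
from plan import *
for dz in(.06,.03,.012,.004):
    pf,Qf=final(8,dz,-.002); print(dz,clr(body(pf,Qf))['z']); rel(pf,Qf)
E
```

```text
0.06 0.051
  shift [-0.0022  0.0621  0.0656] turn [ 0.3 -0.3 -0.1]
0.03 0.021
  shift [-0.0027  0.0826  0.0874] turn [ 0.3 -0.3 -0.1]
0.012 0.003
  shift [-0.003   0.095   0.1005] turn [ 0.3 -0.3 -0.1]
0.004 -0.005
  shift [-0.0031  0.1005  0.1063] turn [ 0.3 -0.3 -0.1]
```

Emit:
{"api": "apply_moves", "payload": {"targets": [[[-0.001, 0.02, 0.021], [0, 0, 0], 1], [[-0.002, 0.04, 0.042], [0, 0, 0], 1], [[-0.0022, 0.062, 0.0656], [0.3, -0.3, 0], 1], [[-0.0027, 0.0755, 0.08], [0.3, -0.3, 0], 1], [[-0.0027, 0.0826, 0.0874], [0.3, -0.3, 0], 1], [[-0.003, 0.089, 0.094], [0.3, -0.3, 0], 1], [[-0.003, 0.092, 0.0974], [0.3, -0.3, 0], 1], [[-0.003, 0.095, 0.1005], [0.3, -0.3, 0], 1], [[-0.003, 0.095, 0.1005], [0.3, -0.3, 0], 1]]}}

```text
time: 31.78
position: [0.4534, 0.0968, 0.0425]
ee_rot: [-0.372, 0.927, 0.043, -0.011]
force: [0.2, -1.1, -3.9]
opening: 0.0302
grasp_force: 61.5
```

```bash
python3 - <<'E'
from plan import *
st(); pf,Qf=final(8,.003,-.002);rel(pf,Qf)
E
```

```text
t 31.78 p [0.4534 0.0968 0.0425] yaw 5.07 zax [-0.0525  0.6882 -0.7236] F [ 0.2 -1.1 -3.9] M [-2.21  0.03  0.02] op 0.0302 g 61.5 q [-0.03  0.5  -0.31 -0.89 -1.08  2.27]
  shift [-0.0008  0.0055  0.0066] turn [-0.1 -0.  -0.2]
```

Emit:
{"api": "apply_moves", "payload": {"targets": [[[-0.0003, 0.0015, 0.0017], [0, 0, 0], 1], [[-0.0006, 0.003, 0.0035], [0, 0, 0], 1], [[-0.0008, 0.0045, 0.005], [0, 0, 0], 1], [[-0.0008, 0.0055, 0.0062], [0, 0, 0], 1], [[-0.0008, 0.0055, 0.0062], [0, 0, 0], 1]]}}

```text
time: 32.2
position: [0.4521, 0.0969, 0.0338]
ee_rot: [-0.372, 0.927, 0.043, -0.012]
force: [0.3, -1.1, -4.1]
opening: 0.0298
grasp_force: 61.5
```

```bash
python3 - <<'E'
from plan import *
st(); pf,Qf=final(8,.003,-.002);rel(pf,Qf); p,Q=tool(); print(np.round(Q.inv().apply([0,0,-.001]),5))
E
```

```text
t 32.2 p [0.4521 0.0969 0.0338] yaw 5.05 zax [-0.0534  0.6884 -0.7234] F [ 0.3 -1.1 -4.1] M [-2.2  -0.04 -0.04] op 0.0298 g 61.5 q [-0.03  0.52 -0.31 -0.9  -1.07  2.28]
  shift [ 0.0006 -0.0003  0.0001] turn [-0.1  0.  -0.2]
[-1.0e-05  6.9e-04  7.2e-04]
```

Emit:
{"api": "apply_moves", "payload": {"targets": [[[0, 0.0007, 0.0007], [0, 0, 0], 1], [[0, 0.0014, 0.0014], [0, 0, 0], 1], [[0, 0.0014, 0.0014], [0, 0, 0], 0.55], [[0, 0.0014, 0.0014], [0, 0, 0], 0.53], [[0, 0.0014, 0.0014], [0, 0, 0], 0.5], [[0, 0.0014, 0.0014], [0, 0, 0], 0.5], [[0, 0.0014, 0.0014], [0, 0, 0], 0.5]]}}

```text
time: 32.78
position: [0.4526, 0.097, 0.0324]
ee_rot: [-0.372, 0.927, 0.043, -0.011]
force: [0.7, 0.9, 0.6]
opening: 0.0429
grasp_force: 0.0
```

```bash
python3 - <<'E'
from plan import *
st()
E
```

```text
t 32.78 p [0.4526 0.097  0.0324] yaw 5.06 zax [-0.0526  0.6887 -0.7231] F [0.7 0.9 0.6] M [-1.52 -0.16 -0.05] op 0.0429 g 0.0 q [-0.03  0.52 -0.31 -0.9  -1.06  2.29]
```

Emit:
{"api": "apply_moves", "payload": {"targets": [[[0, 0, -0.03], [0, 0, 0], 0.5], [[0, 0, -0.06], [0, 0, 0], 0.5], [[0, 0, -0.1], [0, 0, 0], 0.5], [[0, -0.02, -0.14], [-6, 0, 0], 0.5], [[0, -0.04, -0.18], [-12, 0, 0], 0.5], [[0, -0.06, -0.2], [-18, 0, 0], 0.5], [[0, -0.06, -0.22], [-24, 0, 0], 0.5], [[0, -0.06, -0.24], [-30, 0, 0], 0.5], [[0, -0.06, -0.25], [-36, 0, 0], 0.5], [[0, -0.06, -0.25], [-43, 0, 0], 0.5], [[0, -0.06, -0.25], [-43, 0, 0], 0.5]]}}

```text
time: 33.7
position: [0.4603, -0.0298, 0.2551]
ee_rot: [-0.004, 0.999, 0.047, 0.006]
force: [-0.7, 0.3, -1.6]
opening: 0.0432
grasp_force: 0.0
```

```bash
python3 - <<'E'
from est import *
st(); obs=masks()
f=fit(obs,[.5886,.0938,.006],R.from_euler('z',5.43,degrees=True).as_rotvec()); print(f[1:]); show(f[0]); np.save('wp4.npy',f[0])
for k in('top','wrist'):
    c=read_camera(k); L=spot_point(k,'valve_hex')
    if L: print(k,L[0],onz(ray(c,L[0]['pixel']),.1215))
    L=find_in(k,'salt_shaker'); print(L[:1])
# original reference with same method, top picture 0
E
```

```text
t 33.7 p [ 0.4603 -0.0298  0.2551] yaw 5.43 zax [ 0.0112  0.0088 -0.9999] F [-0.7  0.3 -1.6] M [-0.04  0.17 -0.02] op 0.0432 g 0.0 q [ 0.29  0.07 -0.32 -0.01 -1.16  1.38]
top 0.6 [247. 220. 272. 292.] 919
scene 0.68 [243. 284. 389. 359.] 3270
wrist 0.65 [191.  59. 245. 280.] 5746
(np.float64(0.1936977171126367), [np.float64(0.694), np.float64(0.827), np.float64(0.897)])
mouth [0.5868 0.0936 0.0046] x [ 0.996  0.086 -0.009] z [ 0.013 -0.042  0.999]
tool-in-wrench axes: tool x.x_w 1.000, z.(-z_w) 0.999, z.y_w -0.030 grasp pt in wrench [-0.1383 -0.1036  0.272 ]
top {'pixel': [364.7, 188.6], 'conf': 0.59} [ 0.65779684 -0.11361518  0.1215    ]
[{'extent': [235.0, 164.6, 256.0, 195.8], 'conf': 0.75}]
[]
```

The wrench is back in the tray, upright and level, with its mouth at (0.587, 0.094). Next I'll check the valve's angle from the earlier viewpoint and compare the tray with the first pictures.

Emit:
{"api": "apply_moves", "payload": {"targets": [[[0.03, 0.025, 0.0], [0, 0, 0], 0.2], [[0.06, 0.05, 0.0], [0, 0, 0], 0], [[0.09, 0.075, 0.01], [0, 0, 0], 0], [[0.12, 0.095, 0.03], [0, 0, 0], 0], [[0.131, 0.099, 0.06], [0, 0, 0], 0], [[0.131, 0.099, 0.068], [0, 0, 0], 0], [[0.131, 0.099, 0.068], [0, 0, 0], 0], [[0.131, 0.099, 0.068], [0, 0, 0], 0]]}}

```text
time: 34.97
position: [0.6008, -0.1183, 0.1867]
ee_rot: [-0.006, 0.999, 0.044, 0.005]
force: [0.4, -0.3, 0.5]
opening: 0.0848
grasp_force: 0.0
```

```bash
python3 - <<'E'
from est import *
st()
def rect(c):
    g=np.array([[proj(c,[.6609+.022-i*.001,-.1102+.022-j*.001,.1215]) for j in range(45)] for i in range(45)],np.float32)
    m=cv2.resize(g,(440,440)); return cv2.cvtColor(cv2.remap(c['pixels'],m[...,0].copy(),m[...,1].copy(),cv2.INTER_CUBIC),6)
def ang(c):
    im=cv2.GaussianBlur(rect(c),(0,0),4).astype(float)
    # dark hexagon outline: best angle/centre/size for mean darkness along the outline
    best=(1e9,)
    for cx in range(204,245,4):
     for cy in range(204,245,4):
      for a in range(0,60,2):
       for f in(134,142,150):
        t=np.radians(np.arange(0,360,5)); rr=f/np.cos((t+np.pi/6)%(np.pi/3)-np.pi/6)
        w=t+np.radians(a); x=cx-rr*np.sin(w); y=cy-rr*np.cos(w)   # image up=+x, left=+y
        s=im[np.clip(y,0,439).astype(int),np.clip(x,0,439).astype(int)].mean()
        if s<best[0]: best=(s,a,cx,cy,f)
    return best
print('before',ang(np.load('w2.npy',allow_pickle=True).item()))
print('after',ang(read_camera('wrist')))
# tray now vs. at the start
import pickle
for k in('top','scene'):
    c=read_camera(k); a=cv2.imread(f'pics/{k}0.png'); cv2.imwrite(f'pics/{k}_end.png',c['pixels'])
    d=cv2.absdiff(cv2.GaussianBlur(a,(0,0),1.2),cv2.GaussianBlur(c['pixels'],(0,0),1.2)).max(2)
    for n,b in(('tray',(235,215,295,350) if k=='top' else (225,275,405,390)),('shaker',(230,165,260,198) if k=='top' else (185,245,220,305)),('tin',(382,303,418,338) if k=='top' else (422,230,468,288))):
        q=d[b[1]:b[3],b[0]:b[2]]; print(k,n,'mean',round(q.mean(),1),'p99',np.percentile(q,99),'n>40',(q>40).sum())
c=read_camera('top'); L=cut_out('top','wrench'); print('top',L[0]['extent'] if L else None)
E
```

```text
t 34.97 p [ 0.6008 -0.1183  0.1867] yaw 5.08 zax [ 0.0086  0.0119 -0.9999] F [ 0.4 -0.3  0.5] M [-0.06 -0.02  0.  ] op 0.0848 g 0.0 q [ 0.06  0.39 -0.08 -0.01 -1.1   1.6 ]
before (np.float64(173.55555555555554), 30, 216, 224, 142)
after (np.float64(173.68055555555554), 48, 216, 224, 142)
top tray mean 78.0 p99 145.0 n>40 6749
top shaker mean 63.0 p99 98.0 n>40 841
top tin mean 5.1 p99 7.0 n>40 0
scene tray mean 6.7 p99 31.0 n>40 88
scene shaker mean 5.8 p99 7.0 n>40 0
scene tin mean 5.6 p99 7.0 n>40 0
top None
```

The hexagon turned from 30° to 48° modulo 60, which is 42° clockwise (0.73 rad). That fits the range given, so the tightening held. The hand covers the top view, so I'll move it clear and compare the tray once more.

Emit:
{"api": "apply_moves", "payload": {"targets": [[[0, 0, -0.04], [0, 0, 0], 0], [[-0.02, 0, -0.08], [0, 0, 0], 0], [[-0.05, 0.01, -0.11], [0, 0, 0], 0], [[-0.09, 0.02, -0.11], [0, 0, 0], 0], [[-0.13, 0.02, -0.11], [0, 0, 0], 0], [[-0.15, 0.02, -0.11], [0, 0, 0], 0], [[-0.15, 0.02, -0.11], [0, 0, 0], 0], [[-0.15, 0.02, -0.11], [0, 0, 0], 0]]}}

```text
time: 35.88
position: [0.4516, -0.1528, 0.2966]
ee_rot: [-0.006, 0.999, 0.044, 0.007]
force: [1.4, -0.7, 0.3]
opening: 0.0867
grasp_force: 0.0
```

```bash
python3 - <<'E'
from est import *
st()
for k in('top','scene'):
    c=read_camera(k); a=cv2.cvtColor(cv2.imread(f'pics/{k}0.png'),6).astype(np.float32); b=cv2.cvtColor(c['pixels'],6).astype(np.float32)
    for n,B in(('head',(243,217,273,248) if k=='top' else (236,278,282,330)),('grip',(255,265,275,322) if k=='top' else (298,303,360,352)),('cap',(260,320,280,345) if k=='top' else (362,332,390,360)),('tray',(238,250,290,350) if k=='top' else (228,310,350,385)),('shaker',(230,165,260,198) if k=='top' else (185,245,220,305)),('cooker',(310,120,415,265) if k=='top' else (250,180,382,265))):
        x0,y0,x1,y1=B; t=a[y0:y1,x0:x1]; s=b[y0-6:y1+6,x0-6:x1+6]
        m=cv2.matchTemplate(s,t,cv2.TM_CCOEFF_NORMED); _,v,_,l=cv2.minMaxLoc(m); print(k,n,'shift px',l[0]-6,l[1]-6,'corr',round(v,3))
obs=masks(); f=fit(obs,[.5886,.0938,.006],R.from_euler('z',5.43,degrees=True).as_rotvec()); print(f[1:]); show(f[0])
E
```

```text
t 35.88 p [ 0.4516 -0.1528  0.2966] yaw 5.07 zax [ 0.0138  0.0123 -0.9998] F [ 1.4 -0.7  0.3] M [-0.06 -0.07 -0.03] op 0.0867 g 0.0 q [ 0.01  0.07 -0.21 -0.01 -1.27  1.66]
top head shift px 1 1 corr 0.941
top grip shift px -1 -6 corr 0.434
top cap shift px 3 3 corr 0.533
top tray shift px -1 -6 corr 0.31
top shaker shift px 0 0 corr 0.993
top cooker shift px 0 0 corr 0.998
scene head shift px 1 0 corr 0.992
scene grip shift px 1 1 corr 0.997
scene cap shift px 0 1 corr 0.986
scene tray shift px 0 0 corr 0.995
scene shaker shift px 0 0 corr 0.997
scene cooker shift px 0 0 corr 0.998
top 0.63 [249. 223. 272. 292.] 884
scene 0.81 [244. 282. 386. 361.] 3383
wrist 0.7 [102.  51. 157. 257.] 5414
(np.float64(0.20490601992290883), [np.float64(0.673), np.float64(0.831), np.float64(0.88)])
mouth [0.5867 0.095  0.0059] x [0.996 0.084 0.001] z [ 0.005 -0.07   0.998]
tool-in-wrench axes: tool x.x_w 1.000, z.(-z_w) 0.998, z.y_w -0.059 grasp pt in wrench [-0.154  -0.2134  0.3233]
```

The wrench lies within about 1 pixel (2 mm) of where it started, and the shaker and cooker haven't moved. Handing in.

```bash
python3 -c "
from h import *
print(workorder.close_job())"
```

```text
the job is handed in; nothing more can be done
None
```

The job is handed in: the valve was tightened about 0.73 rad clockwise, until torque fell from 1.03 to 0.68 N m at the click; lifting off, the wrench slipped from the gripper onto the lid, but I re-gripped it and laid it back within about 2 mm, and the shaker, tin and cooker appear unmoved.

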